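Clear the carving board into its scrap drawer with the scraper

ROBOT

A 6-joint arm with a two-finger parallel gripper is mounted at the origin on a cart in front of the work surface, level with it; the furniture and walls round the work are solid. World frame = base frame: x ahead of the robot, y to its left, z up, the work surface at z = 0. Lengths are in m, angles in degrees, forces in N, time in s.
With the tool pointing down it reaches from about 0.4 to 0.825 m from the base axis. Payload 7 kg.
Tool frame: the origin (TCP) lies midway between the tips of the shut fingers; the grasp point (between the pads) lies 19 mm behind it; z points along the fingers, y is the line along which they close (so a half turn about z gives the same grasp; the last joint's range is limited). The gripper opens to 88 mm and grips with 3 to 60 N. Pads are 19 mm wide; open, the fingers measure 130 mm over their backs; the gripper's body (78 mm by 193 mm) begins 47 mm behind the grasp point.
Start: joints at [-53.337, 20.546, 0.682, 0, -70.136, -16.507], TCP at [0.233, -0.634, 0.198] pointing down, gripper open.
Joint ranges: [-176.03, 176.03], [-82.01, 121.73], [-58.28, 71.71], [-173.87, 95.51], [-174.79, -0.11], [-173.66, 173.66]. Speed limits (degrees/s): [136.94, 136.94, 172.46, 180, 180, 180].

INTERFACE

Orientations are given as [roll, pitch, yaw] about the fixed x, y, z axes, in that order (R = Rz(yaw) Ry(pitch) Rx(roll)).
In Python, from plant import get_state, optics, order gives the robot as it stands. The module is installed in compiled form; this text tells all that it offers.
- The arm moves only by the tool send_rows, never from a script. Its argument "moves" is a list of rows, each an object with "slide": the shift along the tool's x, y, z as a fraction of full scale, a list of three; "turn": the turn about the tool's z as a fraction of full scale; "gripper": the opening, from 0 (shut) to 1 (fully open). A call has exactly 5 rows; each row is the pose to reach, as a shift and turn from the pose commanded when the call began, along the tool's axes at that moment; what a row does not reach only later rows make up. Full scale, the value 1, is 150 mm for a shift and 90 degrees for a turn. A row lasts 1/12 s, in which the tool goes at most 41.7 mm and 7.16 degrees, less where a joint would pass 70% of its speed; a pose out of reach is approached as far as the arm can. A call with a number of a shift or a turn outside -1 to 1 is refused whole. A call with a gripper value outside its range is refused whole. The fingers move at their own pace and stop on an object; "newtons" is the grip in N (left out, the last holds). Time passes only in rows, so rows that repeat a pose let the fingers close, or fill a call up. It gives the time, the measured TCP pose, the force, the opening and the grip force at its end, in the units of the state.
- get_state(): the state, without advancing time (a new reading comes with each control period).
- optics.capture(name): name is "scene" or "top" or "wrist"; returns a dict with "img" (480x640x3 uint8, red, green, blue), "intrinsics" (3x3 intrinsics, pixels), "origin" and "attitude" of the camera in the world. Camera axes: x right, y down, z forward; pixel columns grow to the right and rows downward; lengths in m; the calibration is good to about 2 mm. A picture is of the moment at which its call begins. There is no depth.
- order.close_job(): hands the job in; it is judged then, once.
Trained networks look in the newest picture that a camera, given by its name, has taken for a name from the list of things; names that differ only in an ending like _2 or _b are one class to them, and where a whole thing is asked for, a point or a joint stands for the part that bears it (a point fixed in the world has none). Each returns a list of dicts, best first, with "p" (0 to 1); they miss things now and then, are a little off and sometimes report something else, mostly with a low value. They report only what shows in the picture. A call takes as long as a camera call.
- optics.look_for(camera, name): "location" ([x, y, z] in m, in world coordinates, good to about 4 mm: the middle of the surface that is visible of it).
The state is a dict: "time_s": time; "joints": joint angles; "qd": joint speeds; "joint_torque": joint torques, N m; "tcp_pos": TCP position; "eef_rot": TCP orientation; "contact_force": force on the tool from outside, world axes, zero at the start; "moment": the same for the moment, N m; "gripper_width": finger opening in m; "gripper_force": force on a finger pad.
Only numpy, scipy, OpenCV 4.12 (cv2) and the standard library are available. Lean on these libraries where they do the work, as an engineer would, in place of code of your own. Each camera call takes 0.05 s, during which the arm holds its last target. There are 200 camera calls.

TASK

Clear the carving board for the next joint of meat: pull its scrap drawer out to the stop and wipe the three bones and the burnt crust off the open edge into the drawer with the scraper block, never touching the scraps with the gripper. Then push the drawer fully shut again and leave the scraper standing upright on the table. Leave the salt shaker standing where it is on the board and do not shift or tip the cup of tea.

Things in the scene. Friction and masses are not known exactly. Their poses are not given: they have to be found in the camera images.
- carving_board: Fixed wooden carving board on a frame, 290 mm wide (its x) by 300 mm (its y), flat top 92 mm above the table. Origin: centre of its underside, on the table. A lip 11 mm high and 15 mm wide runs along both x sides (260 mm clear between them); the two y ends have no lip. A scrap drawer is under it and slides out from its +y end.
- board_edge (a point): Middle of the board's top edge at its +y end, above the drawer (z = 92 mm); axes as the board's.
- scrap_drawer (a joint): How far the scrap drawer is pulled out, m: 0 shut, 0.130 at its stop. It slides along the board's +y. A light return spring and the runners' friction resist the pull (about 4 N at first, 6 N at the stop); the friction keeps it wherever it is left.
- drawer_floor (a point): Centre of the steel drawer's inner floor, 11 mm above the table; axes as the board's, moves with the drawer. Inside 238 mm (x) by 234 mm (y), walls 55 mm high, 6 mm below the board. Shut, the drawer is wholly under the board; at its stop the mouth is open from the board's edge to 130 mm out.
- drawer_handle (a point): Grip point on the drawer's black round stub handle, on its axis, 52 mm above the table; the stub points along the board's +y, 22 mm thick, 75 mm long, flared to 31 mm at its outer end. The point is 46 mm out from the dark wooden drawer front and 29 mm short of the stub's end; axes as the board's, moves with the drawer.
- scraper: Loose scraper block standing upright on its foot: white nylon foot 120 x 30 x 26 mm, steel neck 18 mm thick, dark wooden grip 114 x 26 mm from 45 to 91 mm above the underside. Its length is along its x. Origin: centre of its underside. 0.24 kg.
- bone_1: Scrap: cream rib bone with brown meat left along its middle, 76 mm long (its x), slightly curved, 16 mm thick, lying loose on the board. Origin under its middle.
- bone_2: Scrap: cream rib bone with brown meat left along its middle, 80 mm long (its x), 16 mm thick, loose on the board. Origin under its middle.
- bone_3: Scrap: cream rib bone with brown meat left along its middle, 70 mm long (its x), 16 mm thick, loose on the board. Origin under its middle.
- crust_1: Scrap: burnt bread crust, 64 (its x) x 44 x 19 mm, loose on the board. Origin: centre of its underside.
- salt_shaker: White shaker with red bands and a red cap, 68 mm across, 123 mm tall, standing on the board near its -y end. Origin: centre of its underside. It stays where it is.
- tea_cup: Clear cup of iced tea, 95 mm across, 132 mm tall, standing on the table near the scraper. Origin: centre of its underside. A bystander.

How it is judged:
By the outcome, as a careful person would: the job done as asked, in the order asked, and still so for the second after the job is handed in, with the robot touching nothing.
It also fails if it takes over 72 s, if anything falls off the work surface, if the arm or the gripper's body presses on something with over 40 N, if the wrist force passes 120 N, or if a joint passes its speed limit or range.

## Working session

There is one attempt and no reset: what is moved stays moved. The work goes in short steps, Python scripts to look and compute and a tool call to move; the robot and the scene stay as the last step left them, time stands still between calls to the robot, and variables do not carry over. Pictures are saved under pics/ and viewed, at most 10 in all, crops included, and the job is handed in when it is done.

Besides the shell and the picture viewer there is one more tool, called as a command line: name --argument value ..., lists and objects as JSON in quotes. send_rows: Moves the arm, as the interface text tells. Shift numbers are shares of 150 mm and turn numbers shares of 90 degrees, none past 1 either way. Its arguments: {"type":"object","properties":{"moves":{"type":"array"},"newtons":{"type":"number"}},"required":["moves"]}

```bash
mkdir -p pics; python3 - <<'E'
from plant import get_state, optics, order
import cv2, numpy as np
s=get_state(); print(s['time_s'],s['tcp_pos'],s['eef_rot'],s['gripper_width'])
for c in ['scene','top']:
    r=optics.capture(c); cv2.imwrite(f'pics/{c}0.png',r['img'][:,:,::-1])
    print(c,r['intrinsics'].tolist(),np.round(r['origin'],3),np.round(r['attitude'],3).tolist())
    for n in ['carving_board','scraper','bone_1','crust_1','salt_shaker','tea_cup','drawer_handle']:
        print(n,[(np.round(d['location'],3).tolist(),round(d['p'],2)) for d in optics.look_for(c,n)])
E
```

```text
0.0 [ 0.23240379 -0.63315312  0.19713984] [ 1.79906178e+02 -6.83832045e-03 -1.59848941e+02] 0.08780678890347031
scene [[596.1810985195739, 0.0, 315.14226732527936], [0.0, 596.1810985195739, 227.81554531181135], [0.0, 0.0, 1.0]] [-0.016  0.574  0.998] [-136.801, 0.148, -140.176]
carving_board [([0.53, 0.054, 0.092], 0.78)]
scraper [([0.378, -0.296, 0.079], 0.84), ([0.531, 0.052, 0.09], 0.62)]
bone_1 [([0.522, -0.105, 0.104], 0.76), ([0.609, 0.091, 0.105], 0.62), ([0.523, 0.095, 0.105], 0.6)]
crust_1 [([0.449, 0.064, 0.11], 0.6)]
salt_shaker [([0.632, -0.046, 0.181], 0.71)]
tea_cup [([0.495, -0.37, 0.104], 0.93)]
drawer_handle [([0.508, 0.15, 0.054], 0.97)]
top [[591.0200967710055, 0.0, 305.86105457816467], [0.0, 591.0200967710055, 240.6138680553671], [0.0, 0.0, 1.0]] [ 0.407 -0.101  1.092] [-172.4, 0.648, -90.5]
carving_board [([0.552, 0.007, 0.092], 0.85), ([0.51, 0.161, 0.069], 0.55), ([0.635, -0.068, 0.211], 0.5), ([0.499, -0.39, 0.101], 0.47)]
scraper [([0.392, -0.313, 0.09], 0.74)]
bone_1 [([0.525, 0.082, 0.103], 0.85), ([0.452, 0.058, 0.108], 0.68), ([0.618, 0.093, 0.107], 0.51)]
crust_1 [([0.455, 0.057, 0.109], 0.6)]
salt_shaker [([0.634, -0.065, 0.212], 0.7), ([0.523, 0.083, 0.107], 0.59)]
tea_cup [([0.502, -0.386, 0.107], 0.7)]
drawer_handle [([0.51, 0.159, 0.069], 0.77)]
```

View pics/scene0.png

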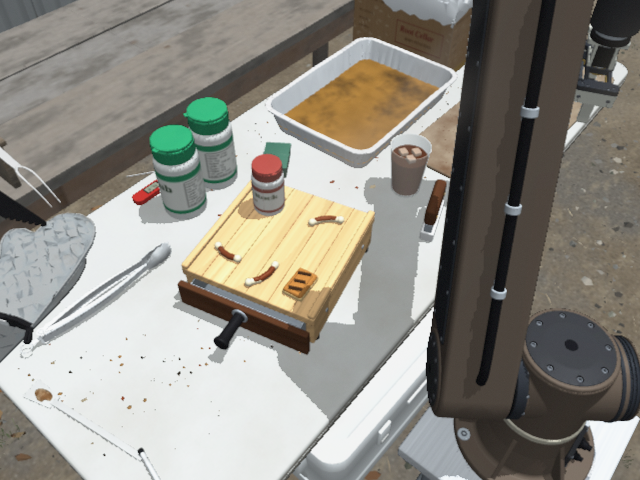

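View pics/top0.png

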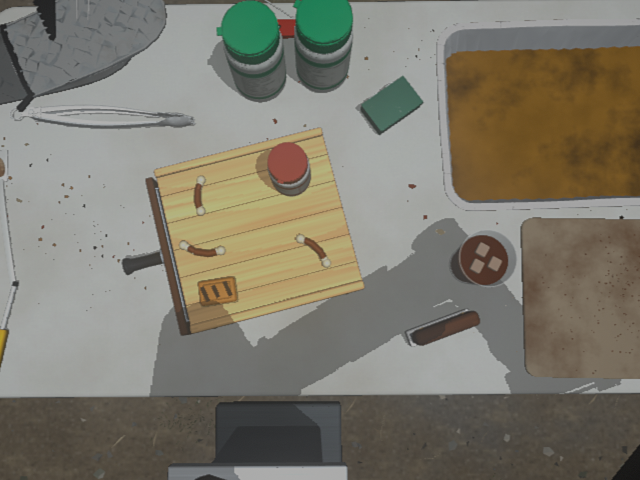

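The top view shows the board with its corners at about (155,170), (322,128), (363,287) and (190,333). The handle is on the left at (125,265)-(160,259), the scraper at (410,340)-(478,318), the cup at (483,260) and the shaker at (288,163).

```bash
cat > h.py <<'E'
import numpy as np, cv2
from plant import get_state, optics, order
from scipy.spatial.transform import Rotation as R
def cap(c,fn=None):
    r=optics.capture(c)
    if fn: cv2.imwrite('pics/'+fn,r['img'][:,:,::-1])
    return r
def px2w(r,uv,z):
    uv=np.atleast_2d(np.array(uv,float)); K=r['intrinsics']; A=np.array(r['attitude'])
    M=R.from_euler('xyz',A,degrees=True).as_matrix() if A.shape==(3,) else A
    d=np.c_[uv,np.ones(len(uv))]@np.linalg.inv(K).T@M.T
    o=np.array(r['origin']); t=(z-o[2])/d[:,2]
    return o+d*t[:,None]
def tool(p,yaw=None):
    "shift/turn (fractions) from current measured pose to TCP p, yaw"
    s=get_state(); Rt=R.from_euler('xyz',s['eef_rot'],degrees=True)
    out=Rt.inv().apply(np.array(p)-s['tcp_pos'])/0.15
    t=None if yaw is None else -((yaw-s['eef_rot'][2]+180)%360-180)/90
    return out.round(3),t
E
python3 - <<'E'
from h import *
r=cap('top'); g=cv2.cvtColor(r['img'],cv2.COLOR_RGB2BGR)
print(px2w(r,[(155,170),(322,128),(363,287),(190,333)],.1).round(3).tolist())
print('scraper grip ends',px2w(r,[(415,340),(478,318)],.091).round(3).tolist())
print('handle',px2w(r,[(125,265),(160,259)],.063).round(3).tolist())
c=np.vstack([g[270:360,390:500],g[100:190,240:350],g[220:310,110:220]])
c=np.hstack([cv2.resize(g[270:360,390:500],None,fx=3.6,fy=4*.9,interpolation=3),cv2.resize(g[230:320,110:220],None,fx=3.6,fy=3.6,interpolation=3)])
cv2.imwrite('pics/crop1.png',c);print(c.shape)
E
```

```text
[[0.665, 0.169, 0.1], [0.737, -0.12, 0.1], [0.46, -0.186, 0.1], [0.387, 0.103, 0.1]]
scraper grip ends [[0.372, -0.271, 0.091], [0.407, -0.378, 0.091]]
handle [[0.505, 0.227, 0.063], [0.515, 0.166, 0.063]]
(324, 792, 3)
```

View pics/crop1.png

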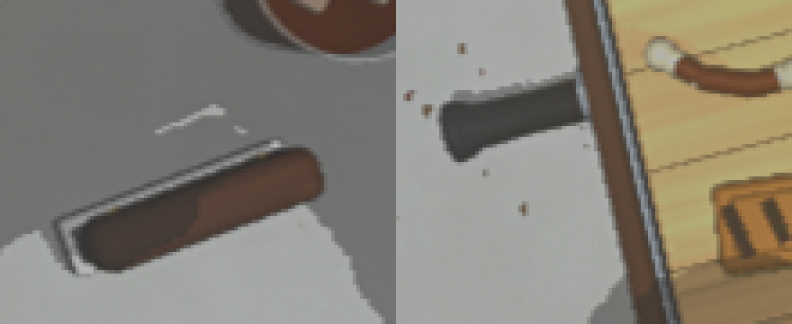

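The crop confirms the scraper grip's ends at about (413,338) and (479,318) in the full picture. The stub handle runs along the board's y from the dark front. The board sizes come out as 286 x 298 mm and the grip as 117 mm, both of which agree with the text.

```bash
cat >> h.py <<'E'
C=np.array([.562,-.0085]); BY=13.8
ex=np.array([np.cos(np.radians(BY)),np.sin(np.radians(BY))]); ey=np.array([-ex[1],ex[0]])
def b2w(x,y,z): return np.r_[C+x*ex+y*ey,z]
def w2b(p): d=np.array(p)[...,:2]-C; return np.stack([d@ex,d@ey],-1).round(3)
def plan(segs,p0=None):
    "segs: (xyz, yaw, grip, mm per row); prints rows for each call"
    s=get_state(); p=np.array(s['tcp_pos']) if p0 is None else np.array(p0[0]); y=s['eef_rot'][2] if p0 is None else p0[1]
    for q,yw,g,v in segs:
        q=np.array(q); yw=y if yw is None else yw; dy=(yw-y+180)%360-180
        n=max(1,int(np.ceil(np.linalg.norm(q-p)*1000/v/5)),int(np.ceil(abs(dy)/34)))
        P,Y=p.copy(),y
        for k in range(n):
            Rt=R.from_euler('xyz',[180,0,y],degrees=True)
            tgt=P+(q-P)*(k+1)/n; ty=Y+dy*(k+1)/n
            d=(Rt.inv().apply(tgt-p)/.15).round(3); t=round(-(ty-y)/90,3)
            for _ in [0]: print('d',d.tolist(),'t',t,'g',g,'->',tgt.round(3),round(ty,1))
            p=p+Rt.apply(d)*.15; y=y-t*90
E
python3 - <<'E'
from h import *
r=cap('top')
for n,u in dict(C=[(300,238),(326,264)],A=[(183,245),(222,251)],B=[(201,180),(200,213)],cr=[(198,282),(236,277),(238,300),(202,306)]).items():
    print(n,w2b(px2w(r,u,.1)).tolist())
print('shaker',w2b(px2w(r,[(288,163)],.215)),'cup',px2w(r,[(484,260)],.125))
h=b2w(0,.216,.2); print(h)
plan([((.40,-.35,.22),None,1,30),((.45,0,.22),None,1,36),(h,-76.2,1,36),(b2w(0,.216,.033),-76.2,1,20)])
E
```

```text
C [[-0.035, -0.066], [-0.088, -0.098]]
A [[0.003, 0.129], [-0.023, 0.067]]
B [[0.105, 0.074], [0.05, 0.089]]
cr [[-0.064, 0.118], [-0.072, 0.055], [-0.11, 0.06], [-0.105, 0.121]]
shaker [[ 0.066 -0.075]] cup [[ 0.50123228 -0.38241651  0.125     ]]
[0.51047677 0.201265   0.2       ]
d [-0.567, 0.464, -0.049] t -0.0 g 1 -> [ 0.288 -0.539  0.205] -159.8
d [-0.566, 0.463, -0.048] t -0.0 g 1 -> [ 0.344 -0.445  0.213] -159.8
d [-0.567, 0.464, -0.049] t -0.0 g 1 -> [ 0.4  -0.35  0.22] -159.8
d [-0.558, 1.038, -0.0] t -0.0 g 1 -> [ 0.425 -0.175  0.22 ] -159.8
d [-0.558, 1.037, -0.0] t -0.0 g 1 -> [0.45 0.   0.22] -159.8
d [-0.28, 0.374, 0.044] t -0.31 g 1 -> [0.47  0.067 0.213] -132.0
d [-0.423, 0.198, 0.045] t -0.31 g 1 -> [0.49  0.134 0.207] -104.1
d [-0.467, -0.021, 0.044] t -0.309 g 1 -> [0.51  0.201 0.2  ] -76.2
d [0.0, -0.0, 0.557] t -0.0 g 1 -> [0.51  0.201 0.117] -76.2
d [0.0, -0.0, 0.556] t -0.0 g 1 -> [0.51  0.201 0.033] -76.2
```

send_rows --moves '[{"slide":[-0.11,0.09,-0.01],"turn":0,"gripper":1},{"slide":[-0.28,0.23,-0.03],"turn":0,"gripper":1},{"slide":[-0.45,0.37,-0.05],"turn":0,"gripper":1},{"slide":[-0.64,0.52,-0.06],"turn":0,"gripper":1},{"slide":[-0.84,0.69,-0.07],"turn":0,"gripper":1}]'

```text
time_s: 1.32
tcp_pos: [0.3156, -0.4922, 0.2086]
eef_rot: [-180.0, -0.0, -159.9]
contact_force: [1.8, -0.5, 0.4]
gripper_width: 0.0878
gripper_force: 0.0
```

send_rows --moves '[{"slide":[-0.18,0.15,-0.02],"turn":0,"gripper":1},{"slide":[-0.36,0.29,-0.03],"turn":0,"gripper":1},{"slide":[-0.54,0.43,-0.04],"turn":0,"gripper":1},{"slide":[-0.7,0.57,-0.06],"turn":0,"gripper":1},{"slide":[-0.86,0.7,-0.08],"turn":0,"gripper":1}]'

```text
time_s: 1.73
tcp_pos: [0.4006, -0.3484, 0.2209]
eef_rot: [-180.0, 0.0, -159.8]
contact_force: [0.6, -1.1, 0.8]
gripper_width: 0.0878
gripper_force: 0.0
```

send_rows --moves '[{"slide":[-0.08,0.15,0],"turn":0,"gripper":1},{"slide":[-0.16,0.33,0],"turn":0,"gripper":1},{"slide":[-0.26,0.53,0],"turn":0,"gripper":1},{"slide":[-0.37,0.73,0],"turn":0,"gripper":1},{"slide":[-0.5,0.94,0],"turn":0,"gripper":1}]'

```text
time_s: 2.15
tcp_pos: [0.4216, -0.1906, 0.2209]
eef_rot: [-180.0, 0.0, -159.9]
contact_force: [2.2, 0.2, -0.4]
gripper_width: 0.0873
gripper_force: 0.0
```

send_rows --moves '[{"slide":[-0.13,0.22,0],"turn":0,"gripper":1},{"slide":[-0.26,0.44,0],"turn":0,"gripper":1},{"slide":[-0.4,0.66,0],"turn":0,"gripper":1},{"slide":[-0.51,0.86,0],"turn":0,"gripper":1},{"slide":[-0.6,0.98,0],"turn":0,"gripper":1}]'

```text
time_s: 2.57
tcp_pos: [0.4558, -0.0201, 0.2211]
eef_rot: [180.0, 0.1, -159.8]
contact_force: [0.2, -1.0, -0.0]
gripper_width: 0.0873
gripper_force: 0.0
```

send_rows --moves '[{"slide":[-0.06,0.07,0],"turn":-0.06,"gripper":1},{"slide":[-0.12,0.15,0.01],"turn":-0.12,"gripper":1},{"slide":[-0.18,0.22,0.02],"turn":-0.18,"gripper":1},{"slide":[-0.24,0.3,0.03],"turn":-0.25,"gripper":1},{"slide":[-0.28,0.37,0.04],"turn":-0.31,"gripper":1}]'

```text
time_s: 2.98
tcp_pos: [0.4765, 0.0448, 0.2147]
eef_rot: [-180.0, 0.0, -131.6]
contact_force: [0.0, 0.4, 0.1]
gripper_width: 0.0878
gripper_force: 0.0
```

```bash
python3 - <<'E'
from h import *
s=get_state(); print(s['time_s'],s['tcp_pos'],s['eef_rot'],s['joints'])
plan([(b2w(0,.216,.2),-76.2,1,36),(b2w(0,.216,.033),-76.2,1,20)])
E
```

```text
2.9833 [0.47648719 0.04475338 0.21465659] [-1.79984753e+02  2.54462451e-02 -1.31600411e+02] [ 2.89972131e+01  1.01349784e+00 -2.17162663e+01  6.42833292e-03
 -6.72411698e+01 -7.06001124e+01]
d [-0.465, 0.262, 0.049] t -0.308 g 1 -> [0.493 0.123 0.207] -103.9
d [-0.534, 0.015, 0.049] t -0.308 g 1 -> [0.51  0.201 0.2  ] -76.2
d [0.0, -0.0, 0.557] t 0.0 g 1 -> [0.51  0.201 0.116] -76.2
d [0.0, -0.0, 0.556] t 0.0 g 1 -> [0.51  0.201 0.033] -76.2
```

send_rows --moves '[{"slide":[-0.09,0.05,0.01],"turn":-0.06,"gripper":1},{"slide":[-0.19,0.11,0.02],"turn":-0.12,"gripper":1},{"slide":[-0.28,0.16,0.03],"turn":-0.18,"gripper":1},{"slide":[-0.37,0.21,0.04],"turn":-0.25,"gripper":1},{"slide":[-0.465,0.262,0.05],"turn":-0.308,"gripper":1}]'

```text
time_s: 3.4
tcp_pos: [0.4935, 0.1226, 0.2072]
eef_rot: [-180.0, 0.0, -103.9]
contact_force: [-0.5, 0.1, 0.5]
gripper_width: 0.0873
gripper_force: 0.0
```

send_rows --moves '[{"slide":[-0.11,0.003,0.01],"turn":-0.06,"gripper":1},{"slide":[-0.22,0.006,0.02],"turn":-0.12,"gripper":1},{"slide":[-0.33,0.01,0.03],"turn":-0.18,"gripper":1},{"slide":[-0.44,0.012,0.04],"turn":-0.25,"gripper":1},{"slide":[-0.534,0.015,0.05],"turn":-0.308,"gripper":1}]'

```text
time_s: 3.82
tcp_pos: [0.5112, 0.2011, 0.1996]
eef_rot: [-180.0, 0.0, -76.2]
contact_force: [0.6, 0.6, -0.1]
gripper_width: 0.0874
gripper_force: 0.0
```

send_rows --moves '[{"slide":[0,0,0.1],"turn":0,"gripper":1},{"slide":[0,0,0.22],"turn":0,"gripper":1},{"slide":[0,0,0.34],"turn":0,"gripper":1},{"slide":[0,0,0.45],"turn":0,"gripper":1},{"slide":[0,0,0.55],"turn":0,"gripper":1}]'

```text
time_s: 4.23
tcp_pos: [0.5107, 0.2, 0.1162]
eef_rot: [180.0, -0.0, -76.5]
contact_force: [-0.6, -0.5, -0.5]
gripper_width: 0.0877
gripper_force: 0.0
```

```bash
python3 - <<'E'
from h import *
s=get_state(); print(s['time_s'],s['tcp_pos'],s['eef_rot'],s['contact_force'])
cap('wrist','w1.png')
print([(w2b(d['location']),d['location'],d['p']) for d in optics.look_for('wrist','drawer_handle')])
E
```

```text
4.2333 [0.5107173 0.2000392 0.1161582] [ 1.79988092e+02 -3.76107765e-04 -7.64985396e+01] [-0.60702067 -0.53411343 -0.52644662]
[(array([-0.005,  0.171]), [0.5159, 0.1564, 0.0712], 0.71)]
```

View pics/w1.png

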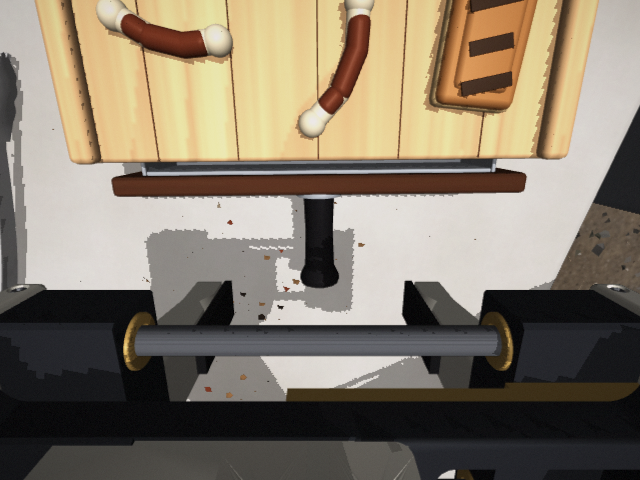

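The wrist view shows the stub handle at (319,200)-(319,282), centred between the fingers, with the drawer front at row 185 and the board edge at row 161.

```bash
python3 - <<'E'
from h import *
r=cap('wrist')
print('end',w2b(px2w(r,[(319,279)],.052)),'root',w2b(px2w(r,[(319,195)],.06)),'edge',w2b(px2w(r,[(75,162),(568,158),(319,161)],.096)),px2w(r,[(319,279)],.052))
plan([(b2w(0,.216,.033),-76.2,1,20)])
E
```

```text
end [[-0.002  0.244]] root [[-0.002  0.175]] edge [[ 0.143  0.148]
 [-0.15   0.147]
 [-0.002  0.148]] [[0.50211888 0.22806205 0.052     ]]
d [-0.011, -0.003, 0.556] t -0.003 g 1 -> [0.51  0.201 0.033] -76.2
```

send_rows --moves '[{"slide":[0,0,0.1],"turn":0,"gripper":1},{"slide":[0,0,0.22],"turn":0,"gripper":1},{"slide":[0,0,0.34],"turn":0,"gripper":1},{"slide":[0,0,0.45],"turn":0,"gripper":1},{"slide":[-0.01,0,0.555],"turn":0,"gripper":1}]'

```text
time_s: 4.8
tcp_pos: [0.5115, 0.202, 0.0345]
eef_rot: [-179.9, 0.0, -76.5]
contact_force: [0.4, 0.6, -0.1]
gripper_width: 0.0878
gripper_force: 0.0
```

send_rows --moves '[{"slide":[0,0,0],"turn":0,"gripper":0},{"slide":[0,0,0],"turn":0,"gripper":0},{"slide":[0,0,0],"turn":0,"gripper":0},{"slide":[0,0,0],"turn":0,"gripper":0},{"slide":[0,0,0],"turn":0,"gripper":0}]' --newtons 35

```text
time_s: 5.22
tcp_pos: [0.5113, 0.2021, 0.0351]
eef_rot: [-179.9, 0.1, -76.5]
contact_force: [0.2, 0.4, -1.2]
gripper_width: 0.06
gripper_force: 0.0
```

send_rows --moves '[{"slide":[0,0,0],"turn":0,"gripper":0},{"slide":[0,0,0],"turn":0,"gripper":0},{"slide":[0,0,0],"turn":0,"gripper":0},{"slide":[-0.02,0,0],"turn":0,"gripper":0},{"slide":[-0.05,0,0],"turn":0,"gripper":0}]'

```text
time_s: 5.63
tcp_pos: [0.5088, 0.2088, 0.0338]
eef_rot: [180.0, -0.0, -76.5]
contact_force: [0.1, 0.8, -0.4]
gripper_width: 0.0262
gripper_force: 0.0
```

send_rows --moves '[{"slide":[0,0,0],"turn":0,"gripper":0},{"slide":[0,0,0],"turn":0,"gripper":0},{"slide":[0,0,0],"turn":0,"gripper":0},{"slide":[0,0,0],"turn":0,"gripper":0},{"slide":[-0.01,0,0],"turn":0,"gripper":0}]'

```text
time_s: 6.05
tcp_pos: [0.5082, 0.2093, 0.0345]
eef_rot: [179.9, -0.1, -76.5]
contact_force: [-2.9, -5.8, 9.8]
gripper_width: 0.0008
gripper_force: 6.8
```

send_rows --moves '[{"slide":[-0.04,0,0],"turn":0,"gripper":0},{"slide":[-0.1,0,0],"turn":0,"gripper":0},{"slide":[-0.18,0,0],"turn":0,"gripper":0},{"slide":[-0.27,0,0],"turn":0,"gripper":0},{"slide":[-0.36,0,0],"turn":0,"gripper":0}]'

```text
time_s: 6.47
tcp_pos: [0.4951, 0.2613, 0.0345]
eef_rot: [179.9, -0.1, -76.5]
contact_force: [-3.5, -7.1, 12.5]
gripper_width: 0.0004
gripper_force: 8.1
```

send_rows --moves '[{"slide":[-0.09,0,0],"turn":0,"gripper":0},{"slide":[-0.18,0,0],"turn":0,"gripper":0},{"slide":[-0.26,0,0],"turn":0,"gripper":0},{"slide":[-0.33,0,0],"turn":0,"gripper":0},{"slide":[-0.38,0,0],"turn":0,"gripper":0}]'

```text
time_s: 6.88
tcp_pos: [0.4812, 0.3167, 0.0345]
eef_rot: [179.8, -0.2, -76.5]
contact_force: [-5.4, -7.6, 14.6]
gripper_width: -0.0
gripper_force: 9.3
```

```bash
python3 - <<'E'
from h import *
s=get_state(); print(s['time_s'],w2b(s['tcp_pos']),s['tcp_pos'],s['eef_rot'],s['contact_force'],s['gripper_width'],s['gripper_force'])
E
```

```text
6.8833 [-0.001  0.335] [0.48124848 0.31666426 0.03449423] [ 1.79835704e+02 -1.73814061e-01 -7.64820496e+01] [-5.39117767 -7.63589767 14.57253747] -1.2246962785016416e-05 9.25411254807841
```

```bash
python3 - <<'E'
from h import *
a=cap('wrist')['img']; b=cap('scene')['img']
c=np.hstack([cv2.resize(a,(400,300)),cv2.resize(b[230:400,130:360],(400,300))])
cv2.imwrite('pics/w2.png',c[:,:,::-1])
E
```

```text
(no output)
```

View pics/w2.png

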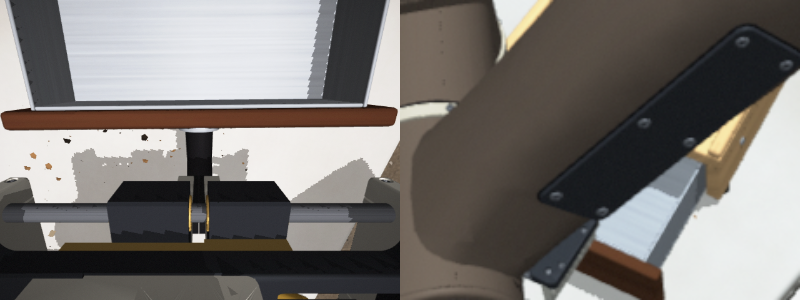

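The wrist half shows the drawer pulled well out, with its steel floor visible and the stub between the fingers at about (200,150). I'll measure how far it is out.

```bash
python3 - <<'E'
from h import *
r=cap('wrist')
cv2.imwrite('pics/w3.png',r['img'][150:400,200:440][:,:,::-1].repeat(2,0).repeat(2,1))
print('root',w2b(px2w(r,[(320,208)],.06)), 'front top',w2b(px2w(r,[(320,175),(320,190),(320,208)],.07)).tolist())
E
```

```text
root [[-0.001  0.29 ]] front top [[-0.001, 0.273], [-0.001, 0.279], [-0.001, 0.287]]
```

View pics/w3.png

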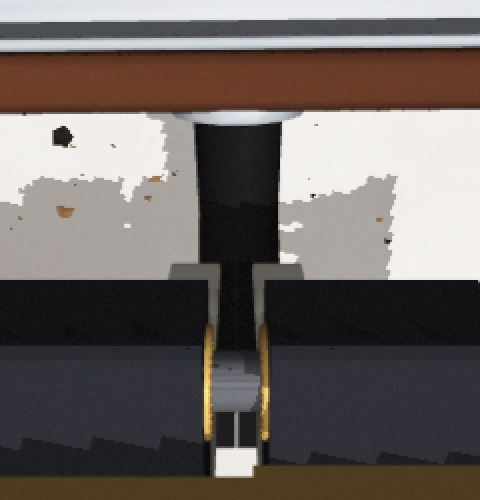

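The fingers are round the stub and the drawer is about 115 mm out. I'll pull on slowly to the stop.

send_rows --moves '[{"slide":[-0.02,0,0],"turn":0,"gripper":0},{"slide":[-0.04,0,0],"turn":0,"gripper":0},{"slide":[-0.06,0,0],"turn":0,"gripper":0},{"slide":[-0.08,0,0],"turn":0,"gripper":0},{"slide":[-0.1,0,0],"turn":0,"gripper":0}]'

```text
time_s: 7.45
tcp_pos: [0.4788, 0.3265, 0.0346]
eef_rot: [179.7, -0.5, -76.5]
contact_force: [10.9, -30.8, 18.5]
gripper_width: 0.0003
gripper_force: 15.1
```

```bash
python3 - <<'E'
from h import *
s=get_state(); print(s['time_s'],w2b(s['tcp_pos']),s['tcp_pos'],s['contact_force'],s['moment'],s['gripper_width'],s['gripper_force'])
r=cap('wrist'); im=r['img'][:,340:352].astype(int).mean(1)
brown=[i for i in range(480) if im[i,0]-im[i,2]>50]
print(brown[:1],brown[-1:],np.round(im[150:240:6]).tolist())
E
```

```text
7.45 [-0.001  0.345] [0.47881084 0.32645938 0.03461308] [ 10.94973593 -30.81466904  18.53636172] [-11.54038344  -3.59297414   0.10343891] 0.0003001921506015815 15.103535869857296
[171] [196] [[234.0, 236.0, 240.0], [75.0, 77.0, 80.0], [194.0, 197.0, 204.0], [39.0, 26.0, 21.0], [97.0, 55.0, 36.0], [106.0, 60.0, 40.0], [108.0, 61.0, 41.0], [106.0, 61.0, 40.0], [70.0, 45.0, 35.0], [229.0, 227.0, 226.0], [231.0, 228.0, 226.0], [236.0, 234.0, 231.0], [241.0, 238.0, 235.0], [241.0, 239.0, 236.0], [241.0, 239.0, 236.0]]
```

The pull force jumped to 32 N, so the drawer is at its stop. I'll ease off, release and lift.

send_rows --moves '[{"slide":[0.015,0,0],"turn":0,"gripper":0.1},{"slide":[0.025,0,0],"turn":0,"gripper":1},{"slide":[0.025,0,0],"turn":0,"gripper":1},{"slide":[0.025,0,0],"turn":0,"gripper":1},{"slide":[0.025,0,0],"turn":0,"gripper":1}]'

```text
time_s: 7.92
tcp_pos: [0.4801, 0.3291, 0.0339]
eef_rot: [-180.0, 0.0, -76.5]
contact_force: [-0.4, 0.7, 0.5]
gripper_width: 0.0277
gripper_force: 0.0
```

send_rows --moves '[{"slide":[0,0,0],"turn":0,"gripper":1},{"slide":[0,0,0],"turn":0,"gripper":1},{"slide":[0,0,0],"turn":0,"gripper":1},{"slide":[0,0,0],"turn":0,"gripper":1},{"slide":[0,0,0],"turn":0,"gripper":1}]'

```text
time_s: 8.33
tcp_pos: [0.4798, 0.3292, 0.0337]
eef_rot: [180.0, -0.0, -76.5]
contact_force: [-0.6, 0.1, 0.2]
gripper_width: 0.0613
gripper_force: 0.0
```

send_rows --moves '[{"slide":[0,0,-0.15],"turn":0,"gripper":1},{"slide":[0,0,-0.35],"turn":0,"gripper":1},{"slide":[0,0,-0.58],"turn":0,"gripper":1},{"slide":[0,0,-0.8],"turn":0,"gripper":1},{"slide":[0,0,-1],"turn":0,"gripper":1}]'

```text
time_s: 8.75
tcp_pos: [0.48, 0.3292, 0.1859]
eef_rot: [-180.0, 0.0, -76.5]
contact_force: [0.7, 0.2, -0.9]
gripper_width: 0.0872
gripper_force: 0.0
```

```bash
python3 - <<'E'
from h import *
s=get_state(); print(s['time_s'],w2b(s['tcp_pos']),s['tcp_pos'],s['eef_rot'],s['contact_force'],s['gripper_width'])
r=cap('wrist','w4.png')
# scraper centre from TCP: grasp 22 mm toward +y end
u=np.array([.264,-.965]); sc=np.array([.391,-.323]); g=sc-.022*u; print(g)
plan([((.455,.16,.24),-76.2,1,36),((.42,-.15,.24),-75,1,36),(np.r_[g,.2],-74.7,1,36),(np.r_[g,.062],-74.7,1,16)])
E
```

```text
8.75 [0.001 0.348] [0.47997501 0.32923623 0.18594901] [-1.79957198e+02  2.29472818e-02 -7.64875333e+01] [ 0.71561363  0.17883002 -0.91498195] 0.08720050759598992
[ 0.385192 -0.30177 ]
d [1.066, 0.447, -0.317] t -0.003 g 1 -> [0.455 0.16  0.24 ] -76.2
d [0.975, 0.36, 0.0] t -0.006 g 1 -> [0.437 0.005 0.24 ] -75.6
d [0.972, 0.37, 0.0] t -0.007 g 1 -> [ 0.42 -0.15  0.24] -75.0
d [0.917, 0.486, 0.267] t -0.003 g 1 -> [ 0.385 -0.302  0.2  ] -74.7
d [0.0, 0.0, 0.46] t -0.0 g 1 -> [ 0.385 -0.302  0.131] -74.7
d [0.0, 0.0, 0.46] t -0.0 g 1 -> [ 0.385 -0.302  0.062] -74.7
```

View pics/w4.png

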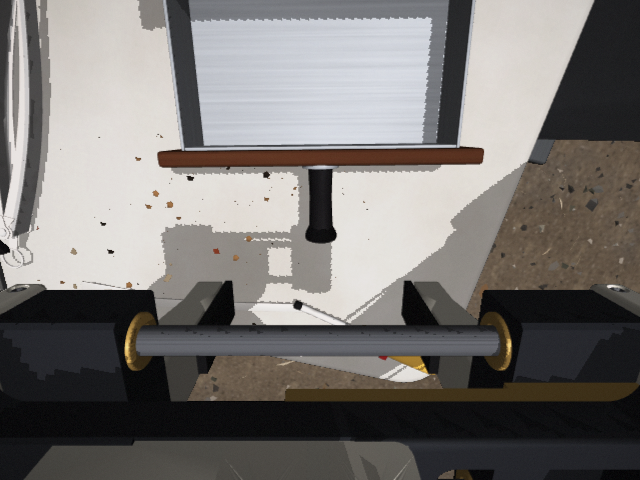

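The wrist view shows the drawer well out, its front at rows 150-165 and the stub end at (320,240), released cleanly. I'll verify the travel and where the TCP projects against the visible fingers.

```bash
python3 - <<'E'
from h import *
r=cap('wrist'); s=get_state()
print('stub end',w2b(px2w(r,[(320,237)],.052)))
A=np.array(r['attitude']); M=R.from_euler('xyz',A,degrees=True).as_matrix()
Rt=R.from_euler('xyz',s['eef_rot'],degrees=True)
for p in [(0,.044,0),(0,-.044,0),(0,.044,-.019),(0,-.044,-.019),(0.0095,.044,0),(-.0095,.044,0)]:
    w=s['tcp_pos']+Rt.apply(p); c=M.T@(w-r['origin']); print(p,(r['intrinsics']@c/c[2])[:2].round())
print(r['origin']-s['tcp_pos'],A)
E
```

```text
stub end [[0.004 0.368]]
(0, 0.044, 0) [392. 274.]
(0, -0.044, 0) [247. 274.]
(0, 0.044, -0.019) [399. 288.]
(0, -0.044, -0.019) [240. 288.]
(0.0095, 0.044, 0) [393. 260.]
(-0.0095, 0.044, 0) [391. 289.]
[ 0.01868884 -0.07973872  0.1897255 ] [ 162.54050356    0.52306729 -166.39138408]
```

The projected tips should appear near rows 260-275, but the fingers show at row 282. So the real tips may be higher than the reported TCP, which would fit the fingers shutting to zero over the stub. A gentle touch on bare table beside the stub will tell.

send_rows --moves '[{"slide":[0,-0.1,0.06],"turn":0,"gripper":0},{"slide":[0,-0.2,0.15],"turn":0,"gripper":0},{"slide":[0,-0.33,0.25],"turn":0,"gripper":0},{"slide":[0,-0.44,0.35],"turn":0,"gripper":0},{"slide":[0,-0.52,0.45],"turn":0,"gripper":0}]'

```text
time_s: 9.27
tcp_pos: [0.5568, 0.3476, 0.115]
eef_rot: [180.0, -0.0, -76.5]
contact_force: [-0.1, 0.5, -0.2]
gripper_width: 0.0598
gripper_force: 0.0
```

send_rows --moves '[{"slide":[0,0,0.1],"turn":0,"gripper":0},{"slide":[0,0,0.22],"turn":0,"gripper":0},{"slide":[0,0,0.34],"turn":0,"gripper":0},{"slide":[0,0,0.45],"turn":0,"gripper":0},{"slide":[0,0,0.53],"turn":0,"gripper":0}]'

```text
time_s: 9.68
tcp_pos: [0.555, 0.3467, 0.0345]
eef_rot: [179.9, -0.1, -76.5]
contact_force: [-0.1, -0.6, -0.5]
gripper_width: 0.0265
gripper_force: 0.0
```

send_rows --moves '[{"slide":[0,0,0.02],"turn":0,"gripper":0},{"slide":[0,0,0.05],"turn":0,"gripper":0},{"slide":[0,0,0.08],"turn":0,"gripper":0},{"slide":[0,0,0.11],"turn":0,"gripper":0},{"slide":[0,0,0.14],"turn":0,"gripper":0}]'

```text
time_s: 10.1
tcp_pos: [0.5562, 0.3478, 0.0162]
eef_rot: [-179.9, 0.0, -76.5]
contact_force: [-0.5, -0.3, -0.3]
gripper_width: 0.0006
gripper_force: 0.0
```

send_rows --moves '[{"slide":[0,0,0.02],"turn":0,"gripper":0},{"slide":[0,0,0.04],"turn":0,"gripper":0},{"slide":[0,0,0.06],"turn":0,"gripper":0},{"slide":[0,0,0.08],"turn":0,"gripper":0},{"slide":[0,0,0.08],"turn":0,"gripper":0}]'

```text
time_s: 10.52
tcp_pos: [0.5555, 0.3471, 0.0032]
eef_rot: [180.0, -0.0, -76.5]
contact_force: [-0.7, 0.5, 0.1]
gripper_width: 0.0003
gripper_force: 0.0
```

send_rows --moves '[{"slide":[0,0,0.01],"turn":0,"gripper":0},{"slide":[0,0,0.02],"turn":0,"gripper":0},{"slide":[0,0,0.025],"turn":0,"gripper":0},{"slide":[0,0,0.03],"turn":0,"gripper":0},{"slide":[0,0,0.03],"turn":0,"gripper":0}]'

```text
time_s: 10.93
tcp_pos: [0.5558, 0.3473, -0.0008]
eef_rot: [180.0, -0.0, -76.5]
contact_force: [0.3, -0.2, 0.1]
gripper_width: 0.0006
gripper_force: 0.0
```

send_rows --moves '[{"slide":[0,0,0.01],"turn":0,"gripper":0},{"slide":[0,0,0.015],"turn":0,"gripper":0},{"slide":[0,0,0.02],"turn":0,"gripper":0},{"slide":[0,0,0.025],"turn":0,"gripper":0},{"slide":[0,0,0.025],"turn":0,"gripper":0}]'

```text
time_s: 11.35
tcp_pos: [0.5557, 0.3473, -0.0046]
eef_rot: [180.0, -0.0, -76.5]
contact_force: [-0.1, 1.0, -0.2]
gripper_width: 0.0005
gripper_force: 0.0
```

```bash
python3 - <<'E'
from h import *
s=get_state(); print(s['time_s'],s['tcp_pos'],s['contact_force'])
r=cap('wrist')
cv2.imwrite('pics/w5.png',cv2.resize(r['img'][200:420,200:440],None,fx=2.4,fy=2.4)[:,:,::-1])
M=R.from_euler('xyz',np.array(r['attitude']),degrees=True).as_matrix()
Rt=R.from_euler('xyz',s['eef_rot'],degrees=True)
for z in (0,-.01,-.02,-.03,-.04):
    w=s['tcp_pos']+Rt.apply((.0095,0,z)); c=M.T@(w-r['origin']); print(z,(r['intrinsics']@c/c[2])[:2].round())
E
```

```text
11.35 [ 0.55574067  0.34734138 -0.00460082] [-0.0631058   1.04289919 -0.22859135]
0 [319. 261.]
-0.01 [319. 267.]
-0.02 [319. 274.]
-0.03 [319. 282.]
-0.04 [319. 291.]
```

View pics/w5.png

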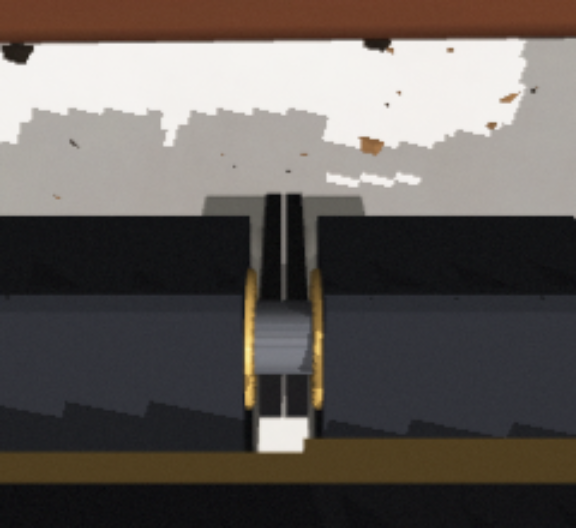

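The shut pads' tips sit at row 281, which is 29 mm short of the reported TCP. The TCP reads -5 mm with no table contact, so the true tips are about 29 mm higher than reported. I'll pin the number by touch.

send_rows --moves '[{"slide":[0,0,0.03],"turn":0,"gripper":0},{"slide":[0,0,0.06],"turn":0,"gripper":0},{"slide":[0,0,0.09],"turn":0,"gripper":0},{"slide":[0,0,0.12],"turn":0,"gripper":0},{"slide":[0,0,0.12],"turn":0,"gripper":0}]'

```text
time_s: 11.82
tcp_pos: [0.5551, 0.3467, -0.0239]
eef_rot: [179.9, -0.1, -76.5]
contact_force: [-0.4, -0.4, -0.9]
gripper_width: 0.0003
gripper_force: 0.0
```

send_rows --moves '[{"slide":[0,0,0.006],"turn":0,"gripper":0},{"slide":[0,0,0.012],"turn":0,"gripper":0},{"slide":[0,0,0.018],"turn":0,"gripper":0},{"slide":[0,0,0.02],"turn":0,"gripper":0},{"slide":[0,0,0.02],"turn":0,"gripper":0}]'

```text
time_s: 12.23
tcp_pos: [0.5558, 0.3474, -0.0254]
eef_rot: [-180.0, 0.0, -76.5]
contact_force: [0.5, -0.2, -0.2]
gripper_width: 0.0002
gripper_force: 0.0
```

send_rows --moves '[{"slide":[0,0,0.006],"turn":0,"gripper":0},{"slide":[0,0,0.012],"turn":0,"gripper":0},{"slide":[0,0,0.018],"turn":0,"gripper":0},{"slide":[0,0,0.02],"turn":0,"gripper":0},{"slide":[0,0,0.02],"turn":0,"gripper":0}]'

```text
time_s: 12.65
tcp_pos: [0.5561, 0.3476, -0.0274]
eef_rot: [-180.0, 0.0, -76.5]
contact_force: [-1.8, 0.5, 8.5]
gripper_width: 0.0002
gripper_force: 0.0
```

Contact comes at a reported z of about -0.0275, so the true tips are 27.5 mm above the reported TCP and I'll correct for that. Next I'll check from image scale where the gripper body really begins, because that sets the shaker clearance.

```bash
cat >> h.py <<'E'
OFF=.0275  # true tip z = reported z + OFF
E
python3 - <<'E'
from h import *
r=cap('wrist'); s=get_state(); K=r['intrinsics']; f=K[0,0]; print('f',f)
M=R.from_euler('xyz',np.array(r['attitude']),degrees=True).as_matrix(); Rt=R.from_euler('xyz',s['eef_rot'],degrees=True)
for n,row,dpx in [('tip',282,168),('block low',290,300),('block hi',323,300)]:
    Z=f*88/dpx/1000; ray=np.array([0,(row-K[1,2])/f,1])*Z
    print(n,Z,(Rt.inv().apply(r['origin']+M@ray-s['tcp_pos'])).round(4))
u=np.array([.264,-.965]); sc=np.array([.391,-.323]); g=sc-.022*u; print(g)
p=np.array(s['tcp_pos'])
plan([(p+[0,0,.15],None,1,30),(p+[0,0,.27],None,1,30),((.42,.03,.24),-75.6,1,36),((.40,-.2,.24),-75,1,36),(np.r_[g,.2],-74.7,1,36)])
E
```

```text
f 338.8365553697088
tip 0.17748581471746652 [ 0.0069 -0.0008 -0.0244]
block low 0.09939205624178125 [ 0.0372 -0.0008 -0.0967]
block hi 0.09939205624178125 [ 0.028  -0.0008 -0.0996]
[ 0.385192 -0.30177 ]
d [0.0, 0.0, -1.0] t -0.0 g 1 -> [0.556 0.348 0.123] -76.5
d [0.0, 0.0, -0.8] t -0.0 g 1 -> [0.556 0.348 0.243] -76.5
d [0.923, 0.689, 0.009] t -0.005 g 1 -> [0.488 0.189 0.241] -76.0
d [0.918, 0.696, 0.009] t -0.005 g 1 -> [0.42 0.03 0.24] -75.6
d [0.726, 0.255, -0.0] t -0.003 g 1 -> [ 0.41  -0.085  0.24 ] -75.3
d [0.725, 0.259, -0.0] t -0.003 g 1 -> [ 0.4  -0.2   0.24] -75.0
d [0.63, 0.27, 0.266] t -0.004 g 1 -> [ 0.385 -0.302  0.2  ] -74.7
```

The body starts about 69 mm above the true tips, so the tool is as specified and only the reported z is off. Next I'll lift and go to the scraper.

send_rows --moves '[{"slide":[0,0,-0.1],"turn":0,"gripper":0.7},{"slide":[0,0,-0.3],"turn":0,"gripper":0.7},{"slide":[0,0,-0.54],"turn":0,"gripper":0.7},{"slide":[0,0,-0.78],"turn":0,"gripper":0.7},{"slide":[0,0,-1],"turn":0,"gripper":0.7}]'

```text
time_s: 13.12
tcp_pos: [0.5558, 0.3473, 0.1236]
eef_rot: [-180.0, 0.0, -76.5]
contact_force: [1.0, 0.7, 0.3]
gripper_width: 0.0285
gripper_force: 0.0
```

send_rows --moves '[{"slide":[0,0,-0.2],"turn":0,"gripper":0.7},{"slide":[0,0,-0.38],"turn":0,"gripper":0.7},{"slide":[0,0,-0.55],"turn":0,"gripper":0.7},{"slide":[0,0,-0.7],"turn":0,"gripper":0.7},{"slide":[0,0,-0.8],"turn":0,"gripper":0.7}]'

```text
time_s: 13.53
tcp_pos: [0.5563, 0.3477, 0.2446]
eef_rot: [-179.8, 0.1, -76.5]
contact_force: [0.1, 1.3, -0.3]
gripper_width: 0.059
gripper_force: 0.0
```

send_rows --moves '[{"slide":[0.12,0.09,0],"turn":0,"gripper":0.7},{"slide":[0.3,0.23,0],"turn":0,"gripper":0.7},{"slide":[0.5,0.38,0],"turn":0,"gripper":0.7},{"slide":[0.71,0.53,0],"turn":0,"gripper":0.7},{"slide":[0.92,0.69,0],"turn":0,"gripper":0.7}]'

```text
time_s: 13.95
tcp_pos: [0.4865, 0.1876, 0.2412]
eef_rot: [180.0, -0.0, -76.5]
contact_force: [0.6, 0.3, -0.0]
gripper_width: 0.0614
gripper_force: 0.0
```

send_rows --moves '[{"slide":[0.2,0.15,0],"turn":0,"gripper":0.7},{"slide":[0.4,0.29,0],"turn":0,"gripper":0.7},{"slide":[0.58,0.43,0],"turn":0,"gripper":0.7},{"slide":[0.76,0.56,0],"turn":-0.005,"gripper":0.7},{"slide":[0.93,0.7,0],"turn":-0.01,"gripper":0.7}]'

```text
time_s: 14.37
tcp_pos: [0.4169, 0.0274, 0.2417]
eef_rot: [-180.0, 0.0, -75.6]
contact_force: [0.7, -0.6, 0.3]
gripper_width: 0.0611
gripper_force: 0.0
```

send_rows --moves '[{"slide":[0.16,0.06,0],"turn":0,"gripper":0.7},{"slide":[0.33,0.12,0],"turn":0,"gripper":0.7},{"slide":[0.52,0.18,0],"turn":0,"gripper":0.7},{"slide":[0.72,0.25,0],"turn":0,"gripper":0.7},{"slide":[0.9,0.32,0],"turn":0,"gripper":0.7}]'

```text
time_s: 14.78
tcp_pos: [0.4044, -0.1153, 0.2419]
eef_rot: [-179.9, -0.0, -75.6]
contact_force: [0.7, -0.1, 0.6]
gripper_width: 0.0615
gripper_force: 0.0
```

send_rows --moves '[{"slide":[0.16,0.06,0],"turn":0,"gripper":0.7},{"slide":[0.32,0.12,0],"turn":0,"gripper":0.7},{"slide":[0.48,0.18,0],"turn":0,"gripper":0.7},{"slide":[0.62,0.22,0],"turn":0,"gripper":0.7},{"slide":[0.7,0.25,0],"turn":-0.01,"gripper":0.7}]'

```text
time_s: 15.2
tcp_pos: [0.3942, -0.2267, 0.2415]
eef_rot: [180.0, -0.0, -74.8]
contact_force: [0.6, -0.5, -0.3]
gripper_width: 0.0609
gripper_force: 0.0
```

```bash
python3 - <<'E'
from h import *
s=get_state(); print(s['time_s'],s['tcp_pos'],s['eef_rot'])
r=cap('wrist','w6.png'); g=cv2.cvtColor(r['img'],cv2.COLOR_RGB2HSV)
for n in ['scraper','tea_cup']: print(n,[(d['location'],d['p']) for d in optics.look_for('wrist',n)])
E
```

```text
15.2 [ 0.3942344  -0.2266664   0.24149933] [ 1.79995393e+02 -7.90840515e-03 -7.47860113e+01]
scraper [([0.3959, -0.3321, 0.0887], 0.62)]
tea_cup [([0.4961, -0.3684, 0.1005], 0.84)]
```

View pics/w6.png

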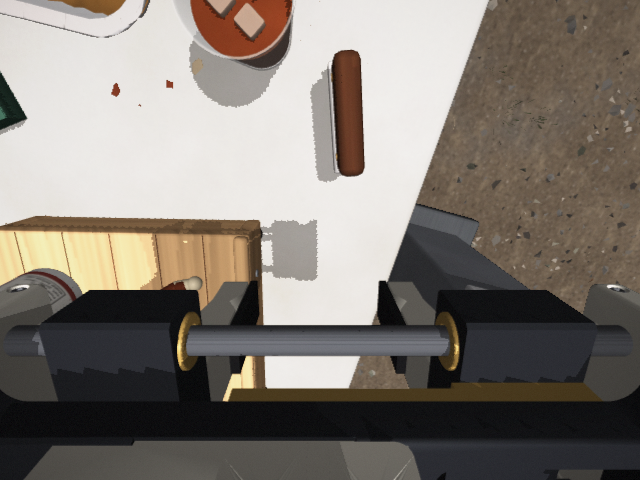

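The wrist view shows the scraper grip from (346,50) to (350,176), standing upright, with the cup at (240,20).

```bash
python3 - <<'E'
from h import *
r=cap('wrist'); im=r['img'].astype(int)
m=((im[...,0]-im[...,2]>35)&(im[...,0]<150)).astype(np.uint8); m[:,:300]=0; m[:,390:]=0; m[200:]=0
pts=np.argwhere(m)[:,::-1]; rc=cv2.minAreaRect(pts.astype(np.float32)); bx=cv2.boxPoints(rc)
W=px2w(r,bx,.088); print(W.round(4).tolist()); c=W.mean(0)[:2]; print(c)
e=[np.linalg.norm(W[1]-W[0]),np.linalg.norm(W[2]-W[1])]; v=(W[1]-W[0]) if e[0]>e[1] else (W[2]-W[1]); 
a=np.degrees(np.arctan2(v[1],v[0])); print(e,a)
u=v[:2]/np.linalg.norm(v); u=u if u[1]<0 else -u
g=c-.022*u; yaw=np.degrees(np.arctan2(u[1],u[0])); print('grasp',g,yaw)
plan([(np.r_[g,.18],yaw,.7,30),(np.r_[g,.061-OFF],yaw,.7,16)])
E
```

```text
[[0.4247, -0.3763, 0.088], [0.3994, -0.3841, 0.088], [0.3623, -0.2802, 0.088], [0.3903, -0.2715, 0.088]]
[ 0.39417369 -0.32800869]
[np.float64(0.026442759947618567), np.float64(0.11028179953352672)] 109.6659751816356
grasp [ 0.38676989 -0.30729194] -70.3340248183644
d [0.517, 0.193, 0.409] t -0.05 g 0.7 -> [ 0.387 -0.307  0.18 ] -70.3
d [-0.0, -0.0, 0.489] t 0.0 g 0.7 -> [ 0.387 -0.307  0.107] -70.3
d [-0.0, -0.0, 0.488] t 0.0 g 0.7 -> [ 0.387 -0.307  0.034] -70.3
```

send_rows --moves '[{"slide":[0.1,0.03,0.06],"turn":0,"gripper":0.7},{"slide":[0.22,0.07,0.15],"turn":-0.01,"gripper":0.7},{"slide":[0.34,0.11,0.25],"turn":-0.02,"gripper":0.7},{"slide":[0.43,0.15,0.34],"turn":-0.03,"gripper":0.7},{"slide":[0.5,0.18,0.41],"turn":-0.03,"gripper":0.7}]'

```text
time_s: 15.82
tcp_pos: [0.3883, -0.3042, 0.1791]
eef_rot: [180.0, 0.0, -71.9]
contact_force: [-0.6, 0.9, -0.3]
gripper_width: 0.0612
gripper_force: 0.0
```

send_rows --moves '[{"slide":[0,0,0.08],"turn":0,"gripper":0.7},{"slide":[0,0,0.2],"turn":0,"gripper":0.7},{"slide":[0,0,0.32],"turn":0,"gripper":0.7},{"slide":[0,0,0.42],"turn":0,"gripper":0.7},{"slide":[0,0,0.5],"turn":0,"gripper":0.7}]'

```text
time_s: 16.23
tcp_pos: [0.3884, -0.3032, 0.104]
eef_rot: [180.0, 0.0, -72.0]
contact_force: [0.4, 0.5, -0.3]
gripper_width: 0.0617
gripper_force: 0.0
```

```bash
python3 - <<'E'
from h import *
s=get_state(); print(s['time_s'],s['tcp_pos'],s['eef_rot'],s['contact_force'])
plan([((.387,-.304,.061-OFF),-72,.7,16)])
E
```

```text
16.2333 [ 0.38835265 -0.30316938  0.10401098] [ 1.79979684e+02  3.47819979e-02 -7.19652745e+01] [ 0.36149181  0.49760592 -0.34995496]
d [0.002, 0.01, 0.47] t 0.0 g 0.7 -> [ 0.387 -0.304  0.034] -72.0
```

send_rows --moves '[{"slide":[0,0,0.1],"turn":0,"gripper":0.7},{"slide":[0,0,0.22],"turn":0,"gripper":0.7},{"slide":[0,0.01,0.33],"turn":0,"gripper":0.7},{"slide":[0,0.01,0.42],"turn":0,"gripper":0.7},{"slide":[0,0.01,0.47],"turn":0,"gripper":0.7}]'

```text
time_s: 16.65
tcp_pos: [0.3866, -0.3036, 0.0333]
eef_rot: [179.9, 0.1, -72.0]
contact_force: [0.7, -1.0, -0.7]
gripper_width: 0.0613
gripper_force: 0.0
```

send_rows --moves '[{"slide":[0,0,0],"turn":0,"gripper":0.1},{"slide":[0,0,0],"turn":0,"gripper":0.1},{"slide":[0,0,0],"turn":0,"gripper":0.1},{"slide":[0,0,0],"turn":0,"gripper":0.1},{"slide":[0,0,0],"turn":0,"gripper":0.1}]' --newtons 45

```text
time_s: 17.07
tcp_pos: [0.3876, -0.3049, 0.0353]
eef_rot: [-179.9, -0.0, -72.0]
contact_force: [-0.9, -1.1, 0.6]
gripper_width: 0.0335
gripper_force: 0.3
```

send_rows --moves '[{"slide":[0,0,0],"turn":0,"gripper":0.1},{"slide":[0,0,0],"turn":0,"gripper":0.1},{"slide":[0,0,0],"turn":0,"gripper":0.1},{"slide":[0,0,0],"turn":0,"gripper":0.1},{"slide":[0,0,0],"turn":0,"gripper":0.1}]'

```text
time_s: 17.48
tcp_pos: [0.3871, -0.3049, 0.0351]
eef_rot: [-180.0, -0.0, -72.0]
contact_force: [-1.8, 1.5, 5.6]
gripper_width: 0.0256
gripper_force: 44.8
```

Gripped: 25.6 mm wide at 45 N. Next I'll plan the carry to lane 1.

```bash
python3 - <<'E'
from h import *
s=get_state(); p=np.array(s['tcp_pos'])
plan([((p[0],p[1],.20),None,.1,30),(b2w(-.083,-.143,.20),13.8,.1,33),(b2w(-.083,-.143,.1295),13.8,.1,16)])
E
```

```text
d [0.0, 0.0, -0.55] t -0.0 g 0.1 -> [ 0.387 -0.305  0.118] -72.0
d [0.0, 0.0, -0.549] t -0.0 g 0.1 -> [ 0.387 -0.305  0.2  ] -72.0
d [-0.203, -0.366, -0.0] t -0.318 g 0.1 -> [ 0.43  -0.259  0.2  ] -43.4
d [-0.003, -0.418, -0.0] t -0.318 g 0.1 -> [ 0.473 -0.213  0.2  ] -14.8
d [0.198, -0.369, -0.0] t -0.317 g 0.1 -> [ 0.516 -0.167  0.2  ] 13.8
d [0.0, 0.0, 0.47] t -0.0 g 0.1 -> [ 0.516 -0.167  0.13 ] 13.8
```

send_rows --moves '[{"slide":[0,0,-0.08],"turn":0,"gripper":0.1},{"slide":[0,0,-0.2],"turn":0,"gripper":0.1},{"slide":[0,0,-0.33],"turn":0,"gripper":0.1},{"slide":[0,0,-0.46],"turn":0,"gripper":0.1},{"slide":[0,0,-0.6],"turn":0,"gripper":0.1}]'

```text
time_s: 17.9
tcp_pos: [0.3863, -0.3044, 0.1248]
eef_rot: [180.0, 0.1, -72.0]
contact_force: [-0.0, 0.2, -3.3]
gripper_width: 0.0257
gripper_force: 44.8
```

send_rows --moves '[{"slide":[0,0,-0.14],"turn":0,"gripper":0.1},{"slide":[0,0,-0.28],"turn":0,"gripper":0.1},{"slide":[0,0,-0.38],"turn":0,"gripper":0.1},{"slide":[0,0,-0.46],"turn":0,"gripper":0.1},{"slide":[0,0,-0.5],"turn":0,"gripper":0.1}]'

```text
time_s: 18.32
tcp_pos: [0.3874, -0.3049, 0.2009]
eef_rot: [-179.9, -0.1, -72.0]
contact_force: [0.1, -0.8, -2.1]
gripper_width: 0.0259
gripper_force: 44.8
```

send_rows --moves '[{"slide":[-0.03,-0.06,0],"turn":-0.05,"gripper":0.1},{"slide":[-0.07,-0.14,0],"turn":-0.11,"gripper":0.1},{"slide":[-0.11,-0.21,0],"turn":-0.18,"gripper":0.1},{"slide":[-0.16,-0.29,0],"turn":-0.25,"gripper":0.1},{"slide":[-0.2,-0.37,0],"turn":-0.318,"gripper":0.1}]'

```text
time_s: 18.73
tcp_pos: [0.4302, -0.2583, 0.1987]
eef_rot: [180.0, 0.1, -43.1]
contact_force: [0.5, 0.1, -2.3]
gripper_width: 0.0259
gripper_force: 44.8
```

send_rows --moves '[{"slide":[0,-0.08,0],"turn":-0.06,"gripper":0.1},{"slide":[0,-0.17,0],"turn":-0.13,"gripper":0.1},{"slide":[0,-0.25,0],"turn":-0.19,"gripper":0.1},{"slide":[0,-0.34,0],"turn":-0.25,"gripper":0.1},{"slide":[0,-0.42,0],"turn":-0.318,"gripper":0.1}]'

```text
time_s: 19.15
tcp_pos: [0.4738, -0.2125, 0.1986]
eef_rot: [-180.0, 0.1, -14.5]
contact_force: [-0.8, 0.3, -1.7]
gripper_width: 0.026
gripper_force: 44.8
```

send_rows --moves '[{"slide":[0.05,-0.08,0],"turn":-0.07,"gripper":0.1},{"slide":[0.1,-0.18,0],"turn":-0.14,"gripper":0.1},{"slide":[0.14,-0.26,0],"turn":-0.21,"gripper":0.1},{"slide":[0.18,-0.33,0],"turn":-0.27,"gripper":0.1},{"slide":[0.2,-0.37,0],"turn":-0.317,"gripper":0.1}]'

```text
time_s: 19.57
tcp_pos: [0.5173, -0.1663, 0.1984]
eef_rot: [-180.0, 0.1, 14.1]
contact_force: [0.9, -0.5, -2.2]
gripper_width: 0.0257
gripper_force: 44.8
```

```bash
python3 - <<'E'
from h import *
s=get_state(); print(s['time_s'],s['tcp_pos'],w2b(s['tcp_pos']),s['eef_rot'],s['contact_force'],s['gripper_width'],s['joints'].round(0) if hasattr(s['joints'],'round') else s['joints'])
plan([(b2w(-.083,-.143,.1295),13.8,.1,16)])
r=cap('wrist'); im=r['img'].astype(int)
# grip ends in the wrist picture: brown mask, print extent (grip top at tool z = TCP true + .061-.091)
m=((im[...,0]-im[...,2]>35)&(im[...,0]<130)&(im[...,1]<75)); ys,xs=np.nonzero(m)
n,l,st,ce=cv2.connectedComponentsWithStats(m.astype(np.uint8)); print([x for x in st.tolist() if x[4]>150])
cv2.imwrite('pics/w7.png',r['img'][:,:,::-1])
t=cap('top','t7.png')
E
```

```text
19.5667 [ 0.5173104  -0.1663014   0.19844795] [-0.081 -0.143] [-1.79958507e+02  7.41256827e-02  1.40772328e+01] [ 0.86701931 -0.52483587 -2.20991178] 0.025728800806582443 [  3.   8. -16.  -0. -66. 101.]
d [-0.013, 0.003, 0.46] t 0.003 g 0.1 -> [ 0.516 -0.167  0.13 ] 13.8
[[0, 0, 640, 480, 285745], [0, 0, 15, 50, 580], [104, 0, 139, 48, 4524], [0, 137, 51, 31, 428], [291, 139, 57, 186, 7674], [232, 178, 39, 50, 610], [253, 312, 10, 58, 201], [293, 357, 46, 26, 935], [150, 383, 374, 18, 5189]]
```

```bash
python3 - <<'E'
from h import *
r=cap('wrist'); s=get_state(); M=R.from_euler('xyz',np.array(r['attitude']),degrees=True).as_matrix(); Rt=R.from_euler('xyz',s['eef_rot'],degrees=True)
for x in (.07,.075,.08,.085):
  for z in (-.0575,-.045):
    w=s['tcp_pos']+Rt.apply((x,0,z)); c=M.T@(w-r['origin']); print(x,z,(r['intrinsics']@c/c[2])[:2].round())
E
```

```text
0.07 -0.0575 [318. 167.]
0.07 -0.045 [318. 165.]
0.075 -0.0575 [318. 154.]
0.075 -0.045 [318. 152.]
0.08 -0.0575 [318. 140.]
0.08 -0.045 [318. 139.]
0.085 -0.0575 [318. 125.]
0.085 -0.045 [318. 126.]
```

The far end of the grip gives a centre offset of 23 mm, as planned. I'll descend and start the first wipe.

send_rows --moves '[{"slide":[0,0,0.08],"turn":0,"gripper":0.1},{"slide":[0,0,0.19],"turn":0,"gripper":0.1},{"slide":[-0.01,0,0.31],"turn":0,"gripper":0.1},{"slide":[-0.013,0,0.4],"turn":0.003,"gripper":0.1},{"slide":[-0.013,0,0.46],"turn":0.003,"gripper":0.1}]'

```text
time_s: 20.13
tcp_pos: [0.5134, -0.1681, 0.1287]
eef_rot: [-179.9, 0.1, 13.3]
contact_force: [0.7, -0.9, -1.5]
gripper_width: 0.0255
gripper_force: 44.8
```

send_rows --moves '[{"slide":[0,-0.04,0],"turn":0,"gripper":0.1},{"slide":[0,-0.1,0],"turn":0,"gripper":0.1},{"slide":[0,-0.18,0],"turn":0,"gripper":0.1},{"slide":[0,-0.26,0],"turn":0,"gripper":0.1},{"slide":[0,-0.34,0],"turn":0,"gripper":0.1}]'

```text
time_s: 20.55
tcp_pos: [0.5032, -0.1167, 0.1314]
eef_rot: [180.0, -0.1, 13.5]
contact_force: [-0.2, -0.3, -1.5]
gripper_width: 0.0257
gripper_force: 44.8
```

```bash
python3 - <<'E'
from h import *
s=get_state(); print(s['time_s'],s['tcp_pos'],w2b(s['tcp_pos']),s['eef_rot'],s['contact_force'],s['gripper_width'])
plan([(b2w(-.083,.157,.1295),13.8,.1,12)])
E
```

```text
20.55 [ 0.50319881 -0.11674607  0.13142159] [-0.083 -0.091] [ 1.79990023e+02 -8.52255620e-02  1.35024322e+01] [-0.16509441 -0.26555398 -1.48002881] 0.02567797562152391
d [-0.002, -0.331, 0.003] t -0.001 g 0.1 -> [ 0.491 -0.069  0.131] 13.6
d [-0.001, -0.331, 0.002] t -0.0 g 0.1 -> [ 0.479 -0.02   0.131] 13.6
d [-0.001, -0.33, 0.003] t -0.001 g 0.1 -> [0.468 0.028 0.13 ] 13.7
d [-0.001, -0.331, 0.002] t -0.001 g 0.1 -> [0.456 0.076 0.13 ] 13.7
d [-0.0, -0.331, 0.003] t -0.0 g 0.1 -> [0.444 0.124 0.13 ] 13.8
```

send_rows --moves '[{"slide":[0,-0.07,0],"turn":0,"gripper":0.1},{"slide":[0,-0.14,0],"turn":0,"gripper":0.1},{"slide":[0,-0.21,0],"turn":0,"gripper":0.1},{"slide":[0,-0.28,0],"turn":0,"gripper":0.1},{"slide":[0,-0.35,0.005],"turn":0,"gripper":0.1}]'

```text
time_s: 20.97
tcp_pos: [0.4908, -0.066, 0.13]
eef_rot: [180.0, -0.0, 13.5]
contact_force: [-0.2, -0.9, -2.7]
gripper_width: 0.0255
gripper_force: 44.8
```

send_rows --moves '[{"slide":[0,-0.07,0],"turn":0,"gripper":0.1},{"slide":[0,-0.14,0],"turn":0,"gripper":0.1},{"slide":[0,-0.21,0],"turn":0,"gripper":0.1},{"slide":[0,-0.28,0],"turn":0,"gripper":0.1},{"slide":[0,-0.34,0.005],"turn":0,"gripper":0.1}]'

```text
time_s: 21.38
tcp_pos: [0.4788, -0.0164, 0.1292]
eef_rot: [180.0, -0.0, 13.5]
contact_force: [0.1, -0.6, -3.1]
gripper_width: 0.0257
gripper_force: 44.8
```

send_rows --moves '[{"slide":[0,-0.06,0],"turn":0,"gripper":0.1},{"slide":[0,-0.12,0],"turn":0,"gripper":0.1},{"slide":[0,-0.17,0],"turn":0,"gripper":0.1},{"slide":[0,-0.22,0],"turn":0,"gripper":0.1},{"slide":[0,-0.27,0],"turn":0,"gripper":0.1}]'

```text
time_s: 21.8
tcp_pos: [0.4694, 0.0225, 0.1291]
eef_rot: [180.0, 0.0, 13.5]
contact_force: [-0.5, 0.1, -1.9]
gripper_width: 0.0257
gripper_force: 44.8
```

send_rows --moves '[{"slide":[0,-0.05,0],"turn":0,"gripper":0.1},{"slide":[0,-0.1,0],"turn":0,"gripper":0.1},{"slide":[0,-0.15,0],"turn":0,"gripper":0.1},{"slide":[0,-0.2,0],"turn":0,"gripper":0.1},{"slide":[0,-0.25,0],"turn":0,"gripper":0.1}]'

```text
time_s: 22.22
tcp_pos: [0.4606, 0.0591, 0.1291]
eef_rot: [-180.0, -0.0, 13.5]
contact_force: [-0.0, 0.7, -2.7]
gripper_width: 0.0255
gripper_force: 44.8
```

send_rows --moves '[{"slide":[0,-0.05,0],"turn":0,"gripper":0.1},{"slide":[0,-0.1,0],"turn":0,"gripper":0.1},{"slide":[0,-0.15,0],"turn":0,"gripper":0.1},{"slide":[0,-0.2,0],"turn":0,"gripper":0.1},{"slide":[0,-0.25,0],"turn":0,"gripper":0.1}]'

```text
time_s: 22.63
tcp_pos: [0.4519, 0.0956, 0.1291]
eef_rot: [-180.0, -0.0, 13.5]
contact_force: [0.5, 0.1, -3.2]
gripper_width: 0.0258
gripper_force: 44.8
```

send_rows --moves '[{"slide":[0,-0.05,0],"turn":0,"gripper":0.1},{"slide":[0,-0.1,0],"turn":0,"gripper":0.1},{"slide":[0,-0.14,0],"turn":0,"gripper":0.1},{"slide":[0,-0.18,0],"turn":0,"gripper":0.1},{"slide":[0,-0.2,0],"turn":0,"gripper":0.1}]'

```text
time_s: 23.05
tcp_pos: [0.4449, 0.1247, 0.1291]
eef_rot: [-180.0, -0.0, 13.5]
contact_force: [-0.2, -0.4, -2.4]
gripper_width: 0.0259
gripper_force: 44.8
```

```bash
python3 - <<'E'
from h import *
s=get_state(); print(s['time_s'],s['tcp_pos'],w2b(s['tcp_pos']),s['eef_rot'],s['contact_force'],s['gripper_width'])
for c in ['top','scene']:
  cap(c,c+'8.png')
  for n in ['bone_1','crust_1','salt_shaker']: print(c,n,[(w2b(d['location']).tolist(),d['location'][2],d['p']) for d in optics.look_for(c,n)])
E
```

```text
23.05 [0.44492463 0.12474378 0.12908361] [-0.082  0.157] [-1.79996971e+02 -4.91190498e-03  1.35219019e+01] [-0.24016532 -0.40675963 -2.35254211] 0.025927160664066317
top bone_1 [([0.081, 0.083], 0.1067, 0.76), ([0.03, 0.207], 0.0235, 0.68)]
top crust_1 [([-0.112, 0.212], 0.029, 0.58)]
top salt_shaker [([0.06, -0.073], 0.212, 0.67)]
scene bone_1 [([0.027, 0.21], 0.0222, 0.7), ([-0.064, 0.172], 0.023, 0.69)]
scene crust_1 [([-0.093, 0.217], 0.0291, 0.78)]
scene salt_shaker []
```

The first wipe put two bones and the crust into the drawer (z about 23 mm); one bone is left at board (0.081, 0.083). Now lane 2: lift, move behind it in front of the shaker, and lower.

send_rows --moves '[{"slide":[0,0,-0.06],"turn":0,"gripper":0.1},{"slide":[0,0,-0.14],"turn":0,"gripper":0.1},{"slide":[0,0,-0.23],"turn":0,"gripper":0.1},{"slide":[0,0,-0.3],"turn":0,"gripper":0.1},{"slide":[0,0,-0.35],"turn":0,"gripper":0.1}]'

```text
time_s: 23.87
tcp_pos: [0.4456, 0.1241, 0.1833]
eef_rot: [-180.0, -0.1, 13.5]
contact_force: [0.3, -0.1, -2.5]
gripper_width: 0.0256
gripper_force: 44.8
```

send_rows --moves '[{"slide":[0.08,0.08,0],"turn":0,"gripper":0.1},{"slide":[0.23,0.22,0],"turn":0,"gripper":0.1},{"slide":[0.41,0.4,0],"turn":0,"gripper":0.1},{"slide":[0.59,0.57,0],"turn":0,"gripper":0.1},{"slide":[0.74,0.71,0],"turn":0,"gripper":0.1}]'

```text
time_s: 24.28
tcp_pos: [0.5797, 0.0449, 0.1819]
eef_rot: [180.0, -0.0, 13.5]
contact_force: [0.8, 1.0, -1.8]
gripper_width: 0.0258
gripper_force: 44.9
```

send_rows --moves '[{"slide":[0.05,0.05,0],"turn":0,"gripper":0.1},{"slide":[0.05,0.05,0.05],"turn":0,"gripper":0.1},{"slide":[0.05,0.05,0.1],"turn":0,"gripper":0.1},{"slide":[0.05,0.05,0.15],"turn":0,"gripper":0.1},{"slide":[0.05,0.05,0.15],"turn":0,"gripper":0.1}]'

```text
time_s: 24.7
tcp_pos: [0.5847, 0.041, 0.1571]
eef_rot: [-180.0, 0.2, 13.5]
contact_force: [-0.8, 0.4, -2.0]
gripper_width: 0.0258
gripper_force: 44.9
```

```bash
python3 - <<'E'
from h import *
s=get_state(); print(s['time_s'],s['tcp_pos'],w2b(s['tcp_pos']),s['eef_rot'],s['contact_force'],s['gripper_width'])
plan([(b2w(.037,.043,.129),13.5,.1,20)])
E
```

```text
24.7 [0.5847416  0.04102736 0.15705716] [0.034 0.043] [-179.98062609    0.18767741   13.51888462] [-0.7771829   0.40990694 -1.992383  ] 0.025849624452928533
d [0.021, -0.002, 0.187] t 0.0 g 0.1 -> [0.588 0.042 0.129] 13.5
```

send_rows --moves '[{"slide":[0.02,0,0.04],"turn":0,"gripper":0.1},{"slide":[0.02,0,0.09],"turn":0,"gripper":0.1},{"slide":[0.02,0,0.13],"turn":0,"gripper":0.1},{"slide":[0.02,0,0.17],"turn":0,"gripper":0.1},{"slide":[0.02,0,0.187],"turn":0,"gripper":0.1}]'

```text
time_s: 25.12
tcp_pos: [0.5891, 0.0415, 0.1298]
eef_rot: [-180.0, 0.1, 13.5]
contact_force: [-0.7, 0.4, -3.2]
gripper_width: 0.0256
gripper_force: 44.9
```

send_rows --moves '[{"slide":[0,-0.03,0],"turn":0,"gripper":0.1},{"slide":[0,-0.08,0],"turn":0,"gripper":0.1},{"slide":[0,-0.13,0],"turn":0,"gripper":0.1},{"slide":[0,-0.18,0],"turn":0,"gripper":0.1},{"slide":[0,-0.23,0],"turn":0,"gripper":0.1}]'

```text
time_s: 25.53
tcp_pos: [0.5817, 0.0761, 0.1314]
eef_rot: [-180.0, -0.0, 13.5]
contact_force: [0.5, -0.4, -2.2]
gripper_width: 0.0258
gripper_force: 44.9
```

send_rows --moves '[{"slide":[0,-0.05,0],"turn":0,"gripper":0.1},{"slide":[0,-0.1,0],"turn":0,"gripper":0.1},{"slide":[0,-0.15,0],"turn":0,"gripper":0.1},{"slide":[0,-0.2,0],"turn":0,"gripper":0.1},{"slide":[0,-0.25,0],"turn":0,"gripper":0.1}]'

```text
time_s: 25.95
tcp_pos: [0.5728, 0.1123, 0.131]
eef_rot: [-180.0, -0.0, 13.5]
contact_force: [0.3, -1.0, -2.4]
gripper_width: 0.0255
gripper_force: 44.9
```

send_rows --moves '[{"slide":[0,-0.05,0],"turn":0,"gripper":0.1},{"slide":[0,-0.1,0],"turn":0,"gripper":0.1},{"slide":[0,-0.15,0],"turn":0,"gripper":0.1},{"slide":[0,-0.2,0],"turn":0,"gripper":0.1},{"slide":[0,-0.25,0],"turn":0,"gripper":0.1}]'

```text
time_s: 26.37
tcp_pos: [0.5641, 0.1487, 0.131]
eef_rot: [-180.0, -0.0, 13.5]
contact_force: [0.3, 0.2, -2.0]
gripper_width: 0.0255
gripper_force: 44.9
```

send_rows --moves '[{"slide":[0,-0.03,0],"turn":0,"gripper":0.1},{"slide":[0,-0.06,0],"turn":0,"gripper":0.1},{"slide":[0,-0.06,0],"turn":0,"gripper":0.1},{"slide":[0,-0.06,-0.15],"turn":0,"gripper":0.1},{"slide":[0,-0.06,-0.35],"turn":0,"gripper":0.1}]'

```text
time_s: 26.78
tcp_pos: [0.5602, 0.1557, 0.1813]
eef_rot: [179.9, 0.3, 13.5]
contact_force: [0.8, -0.3, -2.7]
gripper_width: 0.0257
gripper_force: 44.9
```

```bash
python3 - <<'E'
from h import *
s=get_state(); print(s['time_s'],s['tcp_pos'],w2b(s['tcp_pos']),s['eef_rot'],s['contact_force'],s['gripper_width'])
for c in ['top','scene']:
  cap(c,c+'9.png')
  for n in ['bone_1','crust_1','salt_shaker','tea_cup']: print(c,n,[(w2b(d['location']).tolist(),d['location'],d['p']) for d in optics.look_for(c,n)])
E
```

```text
26.7833 [0.56021977 0.1557287  0.18126663] [0.037 0.16 ] [179.91237259   0.34731427  13.47989055] [ 0.78775144 -0.27593001 -2.72036904] 0.025729506187051852
top bone_1 [([-0.044, 0.172], [0.4785, 0.1476, 0.0255], 0.65), ([0.03, 0.215], [0.5397, 0.2075, 0.0201], 0.62)]
top crust_1 [([-0.096, 0.211], [0.4186, 0.1731, 0.0303], 0.96), ([-0.024, 0.259], [0.4771, 0.2377, 0.0129], 0.16)]
top salt_shaker [([0.059, -0.072], [0.6368, -0.0646, 0.2114], 0.84)]
top tea_cup [([-0.149, -0.355], [0.502, -0.3887, 0.1042], 0.84)]
scene bone_1 [([0.028, 0.212], [0.5389, 0.2039, 0.023], 0.76), ([-0.061, 0.172], [0.4617, 0.1438, 0.0204], 0.63), ([0.077, 0.155], [0.5999, 0.1601, 0.0255], 0.59)]
scene crust_1 [([-0.093, 0.213], [0.4209, 0.1762, 0.0309], 0.93)]
scene salt_shaker [([0.057, -0.052], [0.6298, -0.0457, 0.1766], 0.7)]
scene tea_cup [([-0.153, -0.333], [0.4932, -0.3678, 0.1035], 0.67)]
```

All four scraps are now in the drawer, with the shaker and cup unmoved. I'll return the scraper to its old place, going round the shaker.

```bash
python3 - <<'E'
from h import *
plan([(b2w(-.083,.13,.20),13.5,.1,33),(b2w(-.083,-.14,.20),13.5,.1,33),((.387,-.304,.2),-72,.1,33),((.387,-.304,.05),-72,.1,30)])
E
```

```text
d [-0.813, 0.206, -0.116] t -0.0 g 0.1 -> [0.45  0.098 0.2  ] 13.5
d [0.005, 0.9, -0.0] t -0.0 g 0.1 -> [ 0.483 -0.033  0.2  ] 13.5
d [0.005, 0.9, -0.0] t -0.0 g 0.1 -> [ 0.515 -0.164  0.2  ] 13.5
d [-0.349, 0.236, -0.0] t 0.317 g 0.1 -> [ 0.472 -0.211  0.2  ] -15.0
d [-0.193, 0.373, -0.0] t 0.316 g 0.1 -> [ 0.43  -0.257  0.2  ] -43.5
d [0.007, 0.421, -0.0] t 0.317 g 0.1 -> [ 0.387 -0.304  0.2  ] -72.0
d [0.0, -0.0, 1.0] t -0.0 g 0.1 -> [ 0.387 -0.304  0.05 ] -72.0
```

send_rows --moves '[{"slide":[-0.08,0.02,-0.02],"turn":0,"gripper":0.1},{"slide":[-0.24,0.06,-0.05],"turn":0,"gripper":0.1},{"slide":[-0.44,0.11,-0.08],"turn":0,"gripper":0.1},{"slide":[-0.64,0.16,-0.1],"turn":0,"gripper":0.1},{"slide":[-0.81,0.21,-0.12],"turn":0,"gripper":0.1}]'

```text
time_s: 27.7
tcp_pos: [0.4491, 0.0965, 0.2011]
eef_rot: [180.0, 0.1, 13.5]
contact_force: [0.0, -0.2, -1.3]
gripper_width: 0.0256
gripper_force: 44.9
```

send_rows --moves '[{"slide":[0,0.12,0],"turn":0,"gripper":0.1},{"slide":[0,0.28,0],"turn":0,"gripper":0.1},{"slide":[0,0.48,0],"turn":0,"gripper":0.1},{"slide":[0,0.69,0],"turn":0,"gripper":0.1},{"slide":[0.01,0.9,0],"turn":0,"gripper":0.1}]'

```text
time_s: 28.12
tcp_pos: [0.4836, -0.0345, 0.2018]
eef_rot: [-180.0, -0.0, 13.6]
contact_force: [1.6, 0.2, -1.0]
gripper_width: 0.0254
gripper_force: 44.9
```

send_rows --moves '[{"slide":[0,0.2,0],"turn":0,"gripper":0.1},{"slide":[0,0.4,0],"turn":0,"gripper":0.1},{"slide":[0,0.6,0],"turn":0,"gripper":0.1},{"slide":[0,0.77,0],"turn":0,"gripper":0.1},{"slide":[0,0.9,0],"turn":0,"gripper":0.1}]'

```text
time_s: 28.53
tcp_pos: [0.5153, -0.1665, 0.2013]
eef_rot: [180.0, 0.0, 13.4]
contact_force: [1.1, -0.2, -2.1]
gripper_width: 0.0258
gripper_force: 44.9
```

send_rows --moves '[{"slide":[-0.06,0.04,0],"turn":0.05,"gripper":0.1},{"slide":[-0.13,0.09,0],"turn":0.11,"gripper":0.1},{"slide":[-0.2,0.14,0],"turn":0.18,"gripper":0.1},{"slide":[-0.28,0.19,0],"turn":0.25,"gripper":0.1},{"slide":[-0.35,0.24,0],"turn":0.317,"gripper":0.1}]'

```text
time_s: 28.95
tcp_pos: [0.4718, -0.2122, 0.2013]
eef_rot: [180.0, 0.0, -15.4]
contact_force: [0.0, 0.0, -2.1]
gripper_width: 0.0256
gripper_force: 44.9
```

send_rows --moves '[{"slide":[-0.04,0.07,0],"turn":0.06,"gripper":0.1},{"slide":[-0.08,0.15,0],"turn":0.13,"gripper":0.1},{"slide":[-0.12,0.22,0],"turn":0.19,"gripper":0.1},{"slide":[-0.15,0.3,0],"turn":0.25,"gripper":0.1},{"slide":[-0.19,0.37,0],"turn":0.316,"gripper":0.1}]'

```text
time_s: 29.37
tcp_pos: [0.4302, -0.2583, 0.2014]
eef_rot: [180.0, 0.0, -43.7]
contact_force: [0.6, 0.2, -2.1]
gripper_width: 0.0257
gripper_force: 44.9
```

send_rows --moves '[{"slide":[0,0.09,0],"turn":0.07,"gripper":0.1},{"slide":[0,0.19,0],"turn":0.14,"gripper":0.1},{"slide":[0,0.28,0],"turn":0.21,"gripper":0.1},{"slide":[0,0.36,0],"turn":0.27,"gripper":0.1},{"slide":[0.007,0.42,0],"turn":0.317,"gripper":0.1}]'

```text
time_s: 29.78
tcp_pos: [0.3872, -0.3046, 0.2014]
eef_rot: [180.0, 0.0, -72.3]
contact_force: [0.8, 1.0, -2.1]
gripper_width: 0.0258
gripper_force: 44.9
```

send_rows --moves '[{"slide":[0,0,0.15],"turn":0,"gripper":0.1},{"slide":[0,0,0.38],"turn":0,"gripper":0.1},{"slide":[0,0,0.6],"turn":0,"gripper":0.1},{"slide":[0,0,0.8],"turn":0,"gripper":0.1},{"slide":[0,0,0.95],"turn":0,"gripper":0.1}]'

```text
time_s: 30.2
tcp_pos: [0.3869, -0.3038, 0.0568]
eef_rot: [179.9, 0.1, -72.0]
contact_force: [0.3, -0.1, -2.0]
gripper_width: 0.0256
gripper_force: 44.9
```

```bash
python3 - <<'E'
from h import *
for i in range(2):
  s=get_state(); print(s['time_s'],s['tcp_pos'],s['eef_rot'],s['contact_force']); cap('wrist')
print(np.array(get_state()['tcp_pos']))
E
```

```text
30.2 [ 0.3868643  -0.30376369  0.05682287] [ 1.79915281e+02  8.02562435e-02 -7.20298437e+01] [ 0.26012315 -0.0775159  -2.02845418]
30.25 [ 0.38468737 -0.30273104  0.05326684] [179.68273399   0.29996843 -72.08472886] [-1.65688887  1.41617393 -6.68474664]
[ 0.38516918 -0.30312848  0.05568022]
```

send_rows --moves '[{"slide":[0,0,0.02],"turn":0,"gripper":0.1},{"slide":[0,0,0.05],"turn":0,"gripper":0.1},{"slide":[0,0,0.08],"turn":0,"gripper":0.1},{"slide":[0,0,0.11],"turn":0,"gripper":0.1},{"slide":[0,0,0.12],"turn":0,"gripper":0.1}]'

```text
time_s: 30.72
tcp_pos: [0.3888, -0.3044, 0.0411]
eef_rot: [-180.0, -0.0, -72.0]
contact_force: [0.0, 0.2, -2.3]
gripper_width: 0.0257
gripper_force: 44.9
```

send_rows --moves '[{"slide":[0,0,0.005],"turn":0,"gripper":0.1},{"slide":[0,0,0.01],"turn":0,"gripper":0.1},{"slide":[0,0,0.015],"turn":0,"gripper":0.1},{"slide":[0,0,0.02],"turn":0,"gripper":0.1},{"slide":[0,0,0.02],"turn":0,"gripper":0.1}]'

```text
time_s: 31.13
tcp_pos: [0.3887, -0.3044, 0.038]
eef_rot: [-180.0, 0.0, -72.0]
contact_force: [-0.4, 0.9, -1.7]
gripper_width: 0.0258
gripper_force: 44.9
```

send_rows --moves '[{"slide":[0,0,0.004],"turn":0,"gripper":0.1},{"slide":[0,0,0.008],"turn":0,"gripper":0.1},{"slide":[0,0,0.012],"turn":0,"gripper":0.1},{"slide":[0,0,0.014],"turn":0,"gripper":0.1},{"slide":[0,0,0.014],"turn":0,"gripper":0.1}]'

```text
time_s: 31.55
tcp_pos: [0.3886, -0.3044, 0.0358]
eef_rot: [180.0, 0.0, -72.0]
contact_force: [0.3, -0.1, -1.7]
gripper_width: 0.0258
gripper_force: 44.9
```

send_rows --moves '[{"slide":[0,0,0.003],"turn":0,"gripper":0.1},{"slide":[0,0,0.006],"turn":0,"gripper":0.1},{"slide":[0,0,0.008],"turn":0,"gripper":0.1},{"slide":[0,0,0.008],"turn":0,"gripper":0.1},{"slide":[0,0,0.008],"turn":0,"gripper":0.1}]'

```text
time_s: 31.97
tcp_pos: [0.3887, -0.3044, 0.0352]
eef_rot: [-180.0, -0.0, -72.0]
contact_force: [-1.8, 3.4, 5.8]
gripper_width: 0.0254
gripper_force: 45.0
```

The foot has touched down (5.8 N). Release and lift.

send_rows --moves '[{"slide":[0,0,0],"turn":0,"gripper":0.7},{"slide":[0,0,0],"turn":0,"gripper":0.7},{"slide":[0,0,0],"turn":0,"gripper":0.7},{"slide":[0,0,0],"turn":0,"gripper":0.7},{"slide":[0,0,0],"turn":0,"gripper":0.7}]'

```text
time_s: 32.38
tcp_pos: [0.3887, -0.3044, 0.0347]
eef_rot: [-180.0, -0.0, -72.0]
contact_force: [0.8, 0.6, 0.2]
gripper_width: 0.0537
gripper_force: 0.0
```

send_rows --moves '[{"slide":[0,0,-0.05],"turn":0,"gripper":0.7},{"slide":[0,0,-0.15],"turn":0,"gripper":0.7},{"slide":[0,0,-0.35],"turn":0,"gripper":0.7},{"slide":[0,0,-0.6],"turn":0,"gripper":0.7},{"slide":[0,0,-0.85],"turn":0,"gripper":0.7}]'

```text
time_s: 32.8
tcp_pos: [0.3879, -0.3042, 0.1639]
eef_rot: [179.9, 0.0, -72.0]
contact_force: [0.7, -1.0, -0.0]
gripper_width: 0.0613
gripper_force: 0.0
```

send_rows --moves '[{"slide":[0,0,-0.15],"turn":0,"gripper":0},{"slide":[0,0,-0.3],"turn":0,"gripper":0},{"slide":[0,0,-0.4],"turn":0,"gripper":0},{"slide":[0,0,-0.48],"turn":0,"gripper":0},{"slide":[0,0,-0.5],"turn":0,"gripper":0}]'

```text
time_s: 33.22
tcp_pos: [0.3895, -0.3049, 0.2401]
eef_rot: [-179.8, -0.2, -72.0]
contact_force: [0.4, -0.3, 0.5]
gripper_width: 0.0337
gripper_force: 0.0
```

```bash
python3 - <<'E'
from h import *
s=get_state(); print(s['time_s'],s['tcp_pos'],s['eef_rot'],s['contact_force'])
cap('top','t10.png'); print([(d['location'],d['p']) for d in optics.look_for('top','scraper')],[(d['location'],w2b(d['location']),d['p']) for d in optics.look_for('top','drawer_handle')],[(d['location'],d['p']) for d in optics.look_for('top','tea_cup')])
# push: shut fingers beyond the stub end (board y .375 now) then to shut; true tip z .042
plan([((.40,-.2,.24),-76.2,0,36),((.43,.1,.24),-76.2,0,36),(b2w(0,.41,.20),-76.2,0,36),(b2w(0,.41,.042-OFF),-76.2,0,24)])
E
```

```text
33.2167 [ 0.38948844 -0.30490219  0.24012603] [-1.79824063e+02 -1.60071150e-01 -7.19937893e+01] [ 0.38973078 -0.32690037  0.50901432]
[] [([0.5094, 0.2362, 0.009], array([0.007, 0.25 ]), 0.82), ([0.5834, 0.1687, 0.025], array([0.063, 0.167]), 0.2)] [([0.5276, -0.4012, 0.1042], 0.65)]
d [-0.636, -0.289, -0.024] t 0.047 g 0 -> [ 0.4  -0.2   0.24] -76.2
d [-0.947, -0.335, 0.0] t -0.0 g 0 -> [ 0.415 -0.05   0.24 ] -76.2
d [-0.948, -0.335, 0.0] t -0.0 g 0 -> [0.43 0.1  0.24] -76.2
d [-0.911, -0.34, 0.133] t -0.0 g 0 -> [0.447 0.245 0.22 ] -76.2
d [-0.91, -0.341, 0.134] t -0.0 g 0 -> [0.464 0.39  0.2  ] -76.2
d [-0.0, 0.0, 0.618] t -0.0 g 0 -> [0.464 0.39  0.107] -76.2
d [-0.0, 0.0, 0.618] t -0.0 g 0 -> [0.464 0.39  0.015] -76.2
```

send_rows --moves '[{"slide":[-0.06,-0.03,0],"turn":0.01,"gripper":0},{"slide":[-0.16,-0.07,0],"turn":0.02,"gripper":0},{"slide":[-0.3,-0.13,0],"turn":0.03,"gripper":0},{"slide":[-0.46,-0.21,0],"turn":0.04,"gripper":0},{"slide":[-0.64,-0.29,0],"turn":0.047,"gripper":0}]'

```text
time_s: 33.83
tcp_pos: [0.3997, -0.199, 0.2359]
eef_rot: [179.9, 0.0, -76.4]
contact_force: [0.2, 0.6, 0.6]
gripper_width: 0.0005
gripper_force: 0.0
```

send_rows --moves '[{"slide":[-0.19,-0.07,0],"turn":0,"gripper":0},{"slide":[-0.38,-0.14,0],"turn":0,"gripper":0},{"slide":[-0.57,-0.2,0],"turn":0,"gripper":0},{"slide":[-0.76,-0.27,0],"turn":0,"gripper":0},{"slide":[-0.95,-0.335,0],"turn":0,"gripper":0}]'

```text
time_s: 34.25
tcp_pos: [0.4146, -0.048, 0.2363]
eef_rot: [179.9, 0.0, -76.2]
contact_force: [0.4, -0.2, -1.4]
gripper_width: 0.0004
gripper_force: 0.0
```

send_rows --moves '[{"slide":[-0.19,-0.07,0],"turn":0,"gripper":0},{"slide":[-0.38,-0.14,0],"turn":0,"gripper":0},{"slide":[-0.57,-0.2,0],"turn":0,"gripper":0},{"slide":[-0.76,-0.27,0],"turn":0,"gripper":0},{"slide":[-0.95,-0.335,0],"turn":0,"gripper":0}]'

```text
time_s: 34.67
tcp_pos: [0.4295, 0.1024, 0.2363]
eef_rot: [179.9, -0.0, -76.2]
contact_force: [0.3, 0.1, -0.5]
gripper_width: 0.0003
gripper_force: 0.0
```

send_rows --moves '[{"slide":[-0.18,-0.07,0],"turn":0,"gripper":0},{"slide":[-0.36,-0.14,0],"turn":0,"gripper":0},{"slide":[-0.55,-0.2,0],"turn":0,"gripper":0},{"slide":[-0.73,-0.27,0],"turn":0,"gripper":0},{"slide":[-0.91,-0.34,0],"turn":0,"gripper":0}]'

```text
time_s: 35.08
tcp_pos: [0.4466, 0.247, 0.236]
eef_rot: [179.9, -0.1, -76.2]
contact_force: [1.1, -0.5, 0.8]
gripper_width: 0.0006
gripper_force: 0.0
```

send_rows --moves '[{"slide":[-0.2,-0.07,0.05],"turn":0,"gripper":0},{"slide":[-0.42,-0.14,0.1],"turn":0,"gripper":0},{"slide":[-0.62,-0.22,0.15],"turn":0,"gripper":0},{"slide":[-0.8,-0.29,0.2],"turn":0,"gripper":0},{"slide":[-0.91,-0.34,0.25],"turn":0,"gripper":0}]'

```text
time_s: 35.5
tcp_pos: [0.4639, 0.3927, 0.1974]
eef_rot: [179.9, -0.1, -76.2]
contact_force: [0.0, -0.4, 0.7]
gripper_width: 0.0006
gripper_force: 0.0
```

```bash
python3 - <<'E'
from h import *
s=get_state(); print(s['time_s'],s['tcp_pos'],w2b(s['tcp_pos']),s['eef_rot'],s['gripper_width'])
t=cap('top','t11.png')
for n in ['scraper','tea_cup','salt_shaker','drawer_handle','bone_1','crust_1']: print(n,[(d['location'],w2b(d['location']).tolist(),d['p']) for d in optics.look_for('top',n)])
w=cap('wrist','w11.png'); print(w['img'][:,314:328].mean((1,2)).round()[0:290:6].tolist())
plan([(b2w(0,.41,.0105),-76.2,0,24)])
E
```

```text
35.5 [0.4638771  0.39268586 0.1973778 ] [0.    0.413] [ 1.79894351e+02 -9.48221416e-02 -7.61677229e+01] 0.0006344387498050573
scraper [([0.3971, -0.3127, 0.0889], [-0.233, -0.256], 0.79), ([0.507, 0.2395, 0.0105], [0.006, 0.254], 0.18)]
tea_cup [([0.5015, -0.3871, 0.1039], [-0.149, -0.353], 0.86)]
salt_shaker [([0.6368, -0.0638, 0.2127], [0.059, -0.072], 0.72)]
drawer_handle [([0.508, 0.2377, 0.0083], [0.006, 0.252], 0.97), ([0.4768, 0.1457, 0.0237], [-0.046, 0.17], 0.58)]
bone_1 [([0.4757, 0.1465, 0.0224], [-0.047, 0.171], 0.67), ([0.5444, 0.1918, 0.0238], [0.031, 0.199], 0.56), ([0.5848, 0.1684, 0.0249], [0.064, 0.166], 0.37)]
crust_1 [([0.4182, 0.1707, 0.0291], [-0.097, 0.208], 0.83)]
[226.0, 222.0, 225.0, 225.0, 229.0, 229.0, 226.0, 231.0, 230.0, 233.0, 234.0, 235.0, 203.0, 68.0, 68.0, 124.0, 25.0, 34.0, 33.0, 33.0, 32.0, 32.0, 32.0, 32.0, 32.0, 33.0, 33.0, 32.0, 33.0, 26.0, 236.0, 236.0, 237.0, 237.0, 236.0, 237.0, 237.0, 230.0, 157.0, 157.0, 157.0, 157.0, 158.0, 147.0, 177.0, 158.0, 164.0, 44.0, 39.0]
d [0.0, 0.001, 0.632] t -0.0 g 0 -> [0.464 0.39  0.105] -76.2
d [0.0, 0.0, 0.633] t -0.001 g 0 -> [0.464 0.39  0.011] -76.2
```

```bash
python3 - <<'E'
from h import *
w=cap('wrist'); print(w2b(px2w(w,[(320,176)],.045)))
E
```

```text
[[-0.001  0.369]]
```

send_rows --moves '[{"slide":[0,0,0.1],"turn":0,"gripper":0},{"slide":[0,0,0.25],"turn":0,"gripper":0},{"slide":[0,0,0.41],"turn":0,"gripper":0},{"slide":[0,0,0.54],"turn":0,"gripper":0},{"slide":[0,0,0.63],"turn":0,"gripper":0}]'

```text
time_s: 36.37
tcp_pos: [0.4638, 0.3893, 0.1039]
eef_rot: [179.9, -0.0, -76.3]
contact_force: [-0.5, -0.4, -0.5]
gripper_width: 0.0002
gripper_force: 0.0
```

send_rows --moves '[{"slide":[0,0,0.12],"turn":0,"gripper":0},{"slide":[0,0,0.25],"turn":0,"gripper":0},{"slide":[0,0,0.4],"turn":0,"gripper":0},{"slide":[0,0,0.54],"turn":0,"gripper":0},{"slide":[0,0,0.62],"turn":0,"gripper":0}]'

```text
time_s: 36.78
tcp_pos: [0.4638, 0.3893, 0.0106]
eef_rot: [179.9, -0.0, -76.3]
contact_force: [0.5, -1.0, -0.7]
gripper_width: 0.0007
gripper_force: 0.0
```

send_rows --moves '[{"slide":[0.02,0,0],"turn":0,"gripper":0},{"slide":[0.05,0,0],"turn":0,"gripper":0},{"slide":[0.1,0,0],"turn":0,"gripper":0},{"slide":[0.15,0,0],"turn":0,"gripper":0},{"slide":[0.2,0,0],"turn":0,"gripper":0}]'

```text
time_s: 37.2
tcp_pos: [0.4721, 0.361, 0.0135]
eef_rot: [-179.9, 0.1, -76.2]
contact_force: [0.3, -0.1, -0.1]
gripper_width: 0.0005
gripper_force: 0.0
```

send_rows --moves '[{"slide":[0.05,0,0],"turn":0,"gripper":0},{"slide":[0.11,0,0],"turn":0,"gripper":0},{"slide":[0.18,0,0],"turn":0,"gripper":0},{"slide":[0.25,0,0],"turn":0,"gripper":0},{"slide":[0.32,0,0],"turn":0,"gripper":0}]'

```text
time_s: 37.62
tcp_pos: [0.4835, 0.3142, 0.0126]
eef_rot: [-179.9, 0.0, -76.2]
contact_force: [0.3, 4.0, 2.3]
gripper_width: 0.0005
gripper_force: 1.5
```

```bash
python3 - <<'E'
from h import *
s=get_state(); print(s['time_s'],s['tcp_pos'],w2b(s['tcp_pos']),s['contact_force'])
E
```

```text
37.6167 [0.48348993 0.31424573 0.01262546] [0.001 0.332] [0.33202887 3.96956173 2.34269413]
```

send_rows --moves '[{"slide":[0.07,0,0],"turn":0,"gripper":0},{"slide":[0.14,0,0],"turn":0,"gripper":0},{"slide":[0.21,0,0],"turn":0,"gripper":0},{"slide":[0.28,0,0],"turn":0,"gripper":0},{"slide":[0.35,0,0],"turn":0,"gripper":0}]'

```text
time_s: 38.03
tcp_pos: [0.4958, 0.263, 0.0123]
eef_rot: [-180.0, 0.0, -76.2]
contact_force: [1.0, 4.9, 0.5]
gripper_width: -0.0001
gripper_force: 1.8
```

send_rows --moves '[{"slide":[0.04,0,0],"turn":0,"gripper":0},{"slide":[0.07,0,0],"turn":0,"gripper":0},{"slide":[0.1,0,0],"turn":0,"gripper":0},{"slide":[0.12,0,0],"turn":0,"gripper":0},{"slide":[0.13,0,0],"turn":0,"gripper":0}]'

```text
time_s: 38.45
tcp_pos: [0.5, 0.2445, 0.0121]
eef_rot: [180.0, -0.0, -76.2]
contact_force: [-0.2, 4.0, 1.1]
gripper_width: 0.0004
gripper_force: 1.9
```

send_rows --moves '[{"slide":[0.01,0,0],"turn":0,"gripper":0},{"slide":[0.02,0,0],"turn":0,"gripper":0},{"slide":[0.03,0,0],"turn":0,"gripper":0},{"slide":[0.035,0,0],"turn":0,"gripper":0},{"slide":[0.035,0,0],"turn":0,"gripper":0}]'

```text
time_s: 38.87
tcp_pos: [0.5012, 0.2396, 0.0122]
eef_rot: [180.0, -0.0, -76.2]
contact_force: [0.9, 3.1, 0.6]
gripper_width: 0.0004
gripper_force: 1.5
```

```bash
python3 - <<'E'
from h import *
s=get_state(); print(s['time_s'],s['tcp_pos'],w2b(s['tcp_pos']),s['contact_force'])
E
```

```text
38.8667 [0.50116804 0.23964135 0.01215144] [0.    0.255] [0.92569224 3.12322871 0.58872541]
```

Position says nearly shut. I'll press on in small steps until the force shows the stop.

send_rows --moves '[{"slide":[0.005,0,0],"turn":0,"gripper":0},{"slide":[0.01,0,0],"turn":0,"gripper":0},{"slide":[0.015,0,0],"turn":0,"gripper":0},{"slide":[0.02,0,0],"turn":0,"gripper":0},{"slide":[0.02,0,0],"turn":0,"gripper":0}]'

```text
time_s: 39.28
tcp_pos: [0.5019, 0.2367, 0.0122]
eef_rot: [180.0, -0.0, -76.2]
contact_force: [0.6, 2.8, -1.0]
gripper_width: 0.0006
gripper_force: 1.6
```

send_rows --moves '[{"slide":[0.003,0,0],"turn":0,"gripper":0},{"slide":[0.006,0,0],"turn":0,"gripper":0},{"slide":[0.01,0,0],"turn":0,"gripper":0},{"slide":[0.013,0,0],"turn":0,"gripper":0},{"slide":[0.013,0,0],"turn":0,"gripper":0}]'

```text
time_s: 39.7
tcp_pos: [0.5024, 0.2348, 0.0122]
eef_rot: [180.0, -0.0, -76.2]
contact_force: [0.3, 3.3, 0.1]
gripper_width: 0.0002
gripper_force: 1.6
```

send_rows --moves '[{"slide":[0.005,0,0],"turn":0,"gripper":0},{"slide":[0.01,0,0],"turn":0,"gripper":0},{"slide":[0.015,0,0],"turn":0,"gripper":0},{"slide":[0.015,0,0],"turn":0,"gripper":0},{"slide":[0.015,0,0],"turn":0,"gripper":0}]'

```text
time_s: 40.12
tcp_pos: [0.5029, 0.2329, 0.0122]
eef_rot: [-180.0, 0.0, -76.2]
contact_force: [-0.3, 4.7, -0.7]
gripper_width: 0.0003
gripper_force: 2.4
```

send_rows --moves '[{"slide":[0.005,0,0],"turn":0,"gripper":0},{"slide":[0.01,0,0],"turn":0,"gripper":0},{"slide":[0.015,0,0],"turn":0,"gripper":0},{"slide":[0.015,0,0],"turn":0,"gripper":0},{"slide":[0.015,0,0],"turn":0,"gripper":0}]'

```text
time_s: 40.53
tcp_pos: [0.5032, 0.2327, 0.0123]
eef_rot: [-179.9, 0.2, -76.2]
contact_force: [-6.6, 13.2, -0.8]
gripper_width: 0.0003
gripper_force: 7.3
```

The stop is reached (13 N with no further motion). I'll back off, lift and check.

send_rows --moves '[{"slide":[-0.03,0,0],"turn":0,"gripper":0},{"slide":[-0.1,0,0],"turn":0,"gripper":0},{"slide":[-0.18,0,0],"turn":0,"gripper":0},{"slide":[-0.25,0,0],"turn":0,"gripper":0},{"slide":[-0.3,0,0],"turn":0,"gripper":0}]'

```text
time_s: 40.95
tcp_pos: [0.4924, 0.2752, 0.0121]
eef_rot: [180.0, -0.0, -76.2]
contact_force: [-0.7, 0.6, 0.1]
gripper_width: 0.0001
gripper_force: 0.0
```

send_rows --moves '[{"slide":[0,0,-0.12],"turn":0,"gripper":0},{"slide":[0,0,-0.3],"turn":0,"gripper":0},{"slide":[0,0,-0.5],"turn":0,"gripper":0},{"slide":[0,0,-0.7],"turn":0,"gripper":0},{"slide":[0,0,-0.85],"turn":0,"gripper":0}]'

```text
time_s: 41.37
tcp_pos: [0.493, 0.2749, 0.1422]
eef_rot: [-179.9, 0.0, -76.2]
contact_force: [-0.0, 0.3, -0.8]
gripper_width: 0.0003
gripper_force: 0.0
```

```bash
python3 - <<'E'
from h import *
s=get_state(); print(s['time_s'],s['contact_force'])
t=cap('top'); c=cap('wrist')
for n in ['scraper','tea_cup','salt_shaker','drawer_handle','bone_1','crust_1']: print(n,[(d['location'],w2b(d['location']).tolist(),d['p']) for d in optics.look_for('top',n)])
cv2.imwrite('pics/end.png',np.hstack([cv2.resize(t['img'],(400,300)),cv2.resize(c['img'],(400,300))])[:,:,::-1])
E
```

```text
41.3667 [-0.04590819  0.33619663 -0.7999439 ]
scraper [([0.3945, -0.3148, 0.092], [-0.236, -0.258], 0.56)]
tea_cup [([0.5017, -0.3884, 0.1011], [-0.149, -0.355], 0.93)]
salt_shaker [([0.6375, -0.0623, 0.2138], [0.06, -0.07], 0.6)]
drawer_handle [([0.5097, 0.1585, 0.0684], [-0.011, 0.175], 0.72)]
bone_1 []
crust_1 []
```

View pics/end.png

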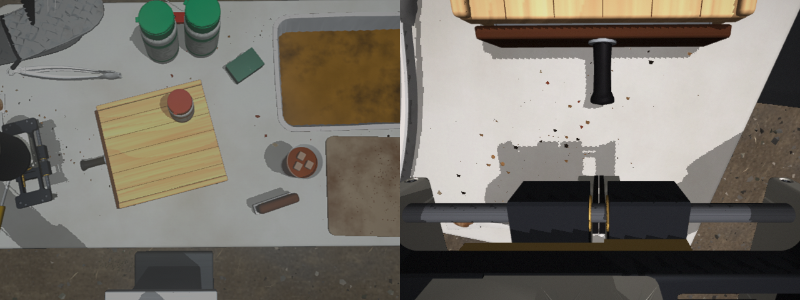

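The picture shows the board clear with the shaker standing at (180,103), the drawer shut with its handle at (92,161), and the scraper upright at (277,203) beside the cup. I'm handing it in.

```bash
python3 -c "
from plant import order
print(order.close_job())"
```

```text
the job is handed in; nothing more can be done
None
```

I handed the job in at about 41 s: all four scraps are in the drawer, the drawer is shut, the scraper stands upright on the table, and the shaker and cup did not move.

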